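# Take a white reference, then dip the well probe three clicks and hold

## Robot

A 7-joint arm with a two-finger parallel gripper is mounted at the origin on a cart in front of the work surface, level with it; the furniture and walls round the work are solid. World frame = base frame: x ahead of the robot, y to its left, z up, the work surface at z = 0. Lengths are in m, angles in rad, forces in N, time in s.
With the tool pointing down it reaches from about 0.4 to 0.85 m from the base axis. Payload 10.4 kg.
Tool frame: the origin (TCP) lies at the very end of the fingers, on their centre line; the grasp point (between the pads) lies 19 mm behind it; z points along the fingers, y is the direction in which the jaws open and shut (so a half turn about z gives the same grasp; the last joint's range is limited). The gripper opens to 87 mm and grips with 3 to 60 N. Pads are 19 mm wide; open, the fingers measure 117 mm over their backs; the gripper's body (75 mm by 190 mm) begins 51 mm behind the grasp point.
Start: joints at [-1.305, 0.332, -0.065, 1.46, 0.022, 1.35, -0.088], TCP at [0.178, 0.599, 0.223] pointing down, gripper open.
Joint ranges: [-2.6, 2.6], [-0.5, 2.12], [-1.47, 1.34], [0.16, 2.42], [-1.27, 4.41], [0.06, 2.06], [-2.6, 2.6]. Speed limits (rad/s): [2.22, 2.22, 2.79, 2.79, 3.14, 3.14, 3.14].

## Interface

Orientations are given as a unit quaternion [x, y, z, w].
In Python, from bench import r gives the robot as it stands.
- The arm moves only by the shell command python3 -m crank 'ROWS' [FORCE]. ROWS is JSON, a list of rows, each a list of 3 entries, a list of its own where there are three numbers: the opening, from -1 (shut) to 1 (fully open), so that 0 is half open, then the shift along the tool's x, y, z in mm, then the turn about the tool's z in degrees. A call has 1 to 12 rows; each row is the pose to reach, as a shift and turn from the pose commanded when the call began, along the tool's axes at that moment; what a row does not reach only later rows make up. A row lasts 1/12 s, in which the tool goes at most 41.7 mm and 7.16 degrees, less where a joint would pass 70% of its speed; a pose out of reach is approached as far as the arm can. A call with a gripper value outside its range is refused whole. The fingers move at their own pace and stop on an object; FORCE is the grip in N (left out, the last holds). Time passes only in rows, so rows that repeat a pose let the fingers close. It gives the time, the measured TCP pose, the force and the opening at its end, in the units of the state.
- r.read_state(): the state, without advancing time (a new reading comes with each control period).
- r.camera(name): name is "scene" or "top" or "wrist"; returns a dict with "pixels" (480x640x3 uint8, red, green, blue), "fov_y" (degrees; the focal length in pixels is half the picture's height over the tangent of half this angle, whatever the lens; pixels are square), "cx", "cy" (the principal point, pixels), "cam_to_world" (4x4, takes a point from camera to world coordinates). Camera axes: x right, y down, z forward; pixel columns grow to the right and rows downward; lengths in m; the calibration is good to about 2 mm. A picture is of the moment at which its call begins. There is no depth.
- r.close_job(): hands the job in, once; it reports no verdict.
The state is a dict: "time": time; "joint_positions": joint angles; "joint_vel": joint speeds; "joint_torque": joint torques, N m; "ee_pos": TCP position; "eef_rot": TCP orientation; "ft_force": force on the tool from outside, world axes, zero at the start; "torque": the same for the moment, N m; "width": finger opening in m.
Only numpy, scipy, OpenCV 4.12 (cv2) and the standard library are available. Lean on these libraries where they do the work, as an engineer would, in place of code of your own. Each camera call takes 0.05 s, during which the arm holds its last target.

## Task

Read the red-ringed well on the probe reader: slide the carrier, which has a black knob at its front, until the white reference tile is centred under the raised probe, pause there for a second and a half, then step the carrier on until the red-ringed well is centred under the probe. Then swing the red-knobbed lever so that the probe goes down into that well, feeling for exactly three clicks and never going on to a fourth, which would ram the tip into the floor of the well; the lever springs back when let go, so finish while still holding it in the third click. Never lower the probe into anything but the red-ringed well, and leave the vial, the orange bottle and the marker alone.

Things in the scene. Friction and masses are not known exactly. Their poses are not given: they have to be found in the camera images.
- reader: Stand of the probe reader, fixed to the bench: white base 225 x 220 x 12 mm with a two-way slide, white housing behind (150 mm high), grey arm reaching forward to the head. Origin on the upright axis shared by probe and lever, at bench level; x points from the probe to the housing (away from the robot). Turned up to 0.2 rad.
- carrier_knob (a point): Black upright round knob, 16 mm wide, at the carrier's front, gripped from above; point on its axis 66 mm above the bench; it rises from 39 to 86 mm. The carrier (plate and tile fixed on it) slides only along the reader's x (87 mm in all) and y (90 mm), 2.5 N friction each, and stays where it is left.
- white_tile (a point): Centre of the top of the white reference tile, a 22 mm disc in a black 31 mm holder behind the plate on the carrier, 53 mm above the bench. Axes of the reader.
- red_well (a point): Centre of the rim of the one red-ringed well of the clear 24-well plate (128 x 86 x 20 mm, wells 15 mm wide, 19.3 mm apart, 17 mm deep) on the carrier; the rim is 59 mm above the bench. Axes of the reader.
- probe_tip (a point): Lower end of the thin upright steel probe (5 mm) under the head; 66 mm above the bench when raised. It moves only up and down, geared to the lever: 5 mm down for every 12 degrees of lever.
- lever: Dark steel lever on the head; origin on its upright axis, 156 mm above the bench; x points along it to the red knob. At rest, sprung against a stop, it points 75 degrees clockwise (seen from above) of the reader's x, so to the robot's right; it advances clockwise, the knob coming towards the robot, up to 70 degrees, and so lowers the probe. Let go, it springs back.
- lever_knob (a point): Red upright round knob at the lever's end, 16 mm wide, 88 mm from the lever's axis; point on its axis 190 mm above the bench; it rises from 164 to 208 mm; grip from above or push. The spring asks about 5 N here at rest, 7 N at the third click; each click builds up 3 to 6 N more as the roller climbs a pin and drops by at least as much as it snaps over.
- quadrant: Aluminium click quadrant fixed under the lever, with five dark upright pins 12 degrees apart; a sprung roller on the lever clicks over them. One click is one pin passed; the notch lies 6 degrees behind that pin. It is clamped differently each time: the first pin comes 10 to 24 degrees after rest. Origin on the lever's axis; x points to the third notch (middle of the third click).
- drop_vial: Small amber vial with white cap, 25 mm wide, 48 mm high, origin under its foot; bystander left of the reader.
- orange_bottle: Orange dropper bottle, 33 mm wide, 73 mm high, origin under its foot; bystander left of the reader.
- blue_marker: Blue marker pen lying on the bench, 134 x 12 mm, origin under its middle; bystander in front on the right.

How it is judged:
On the way, in this order (a step that is already met when the one before it is completed fails the run):
1. the white tile is centred under the raised probe (within 5 mm) and stays there for a second (horizontal distance between probe_tip and white_tile below 0.005 m and height (world z) of probe_tip above 0.062 m), for 1 s.
2. the red-ringed well is centred under the still raised probe (within 4 mm) (horizontal distance between probe_tip and red_well below 0.004 m and height (world z) of probe_tip above 0.062 m), for 0.3 s.
3. the fingers hold the lever in its third click (angle between the x axis of lever and the x axis of quadrant, either way round below 0.08 rad and contact force between the fingers and lever above 1 N), for 0.3 s.
At the end, for the whole second after the job is handed in: The fingers still press on the lever with more than 1 N and hold it still in the third click (its x axis within 0.08 rad of the quadrant's), and the probe tip stands inside the red-ringed well, within 4 mm of its centre (all of step 3 and angular speed of lever below 0.15 rad/s and horizontal distance between probe_tip and red_well below 0.004 m and z of probe_tip in the frame of red_well below -0.003 m); the arm keeps its last pose, push and grip.
It fails at once if the lever goes on over a fourth click (y of lever_knob in the frame of quadrant below -0.0145 m).
It fails at once if the probe is lowered to rim height other than in the red-ringed well (more than 5 mm off its centre) (z of probe_tip in the frame of red_well below 0 m and horizontal distance between probe_tip and red_well above 0.005 m).
It fails at once if the vial, the orange bottle or the marker is pushed more than 15 mm (distance of any of drop_vial, orange_bottle, blue_marker from where it was at the start of the episode above 0.015 m).
It also fails if it takes over 61 s, if anything falls off the work surface, if the arm or the gripper's body presses on something with over 40 N, if the wrist force passes 120 N, or if a joint passes its speed limit or range.

## Working session

There is one attempt and no reset: what is moved stays moved. The work goes in short steps, Python scripts to look and compute and a shell command to move; the robot and the scene stay as the last step left them, time stands still between calls to the robot, and variables do not carry over. Pictures are saved under pics/ and viewed, and the job is handed in when it is done.

```bash
ls; mkdir -p pics; cat > h.py <<'E'
import numpy as np, cv2
from bench import r
def cap(n):
    c=r.camera(n); return c
def save(c,f,crop=None,scale=1):
    p=c["pixels"][:,:,::-1]
    if crop: x0,y0,x1,y1=crop; p=p[y0:y1,x0:x1]
    p=cv2.resize(p,None,fx=scale,fy=scale,interpolation=cv2.INTER_CUBIC); cv2.imwrite(f,p)
def ray(c,u,v):
    f=240/np.tan(np.radians(c["fov_y"])/2)
    T=np.array(c["cam_to_world"]); d=T[:3,:3]@np.array([(u-c["cx"])/f,(v-c["cy"])/f,1]); return T[:3,3],d
def at(c,u,v,z):
    o,d=ray(c,u,v); return o+d*(z-o[2])/d[2]
def proj(c,p):
    f=240/np.tan(np.radians(c["fov_y"])/2)
    T=np.array(c["cam_to_world"]); q=T[:3,:3].T@(np.array(p)-T[:3,3]); return c["cx"]+f*q[0]/q[2],c["cy"]+f*q[1]/q[2]
E
python3 - <<'E'
from h import *
import pickle
print(r.read_state())
for n in("scene","top"):
    c=cap(n); pickle.dump(c,open(n+"0.pkl","wb")); save(c,f"pics/{n}0.png"); print(n,c["fov_y"],c["cx"],c["cy"],np.round(c["cam_to_world"],3))
E
```

```text
pics
{'time': 0.0, 'joint_positions': array([-1.30456819,  0.33288285, -0.06467989,  1.46098105,  0.02158769,
        1.34989335, -0.0885055 ]), 'joint_vel': array([ 0.00121674,  0.00071075,  0.00030185,  0.00164219, -0.00160791,
       -0.00045106, -0.00083496]), 'joint_torque': array([ 1.14723764e-03, -6.23262835e+01,  2.56051007e-02, -3.89884472e+01,
       -6.13094377e-02,  4.01148247e-02,  1.58159487e-04]), 'ee_pos': array([0.17791719, 0.59871925, 0.22172806]), 'eef_rot': array([ 1.43915247e-01,  9.89589744e-01, -7.31121499e-04, -7.40501322e-05]), 'ft_force': array([-0.37485631,  0.01899411,  0.79728895]), 'torque': array([-0.02621682, -0.03484496,  0.01706979]), 'width': 0.08721026295329273}
scene 50.06996777670967 318.2773341544712 238.28330181705869 [[-0.948 -0.227  0.223  0.354]
 [-0.317  0.638 -0.701  0.75 ]
 [ 0.017 -0.736 -0.677  0.838]
 [ 0.     0.     0.     1.   ]]
top 44.6234735726498 313.28618932359194 240.72786975010104 [[-0.    -0.991  0.137  0.411]
 [-1.     0.003  0.018  0.023]
 [-0.018 -0.137 -0.99   1.118]
 [ 0.     0.     0.     1.   ]]
```

View pics/scene0.png

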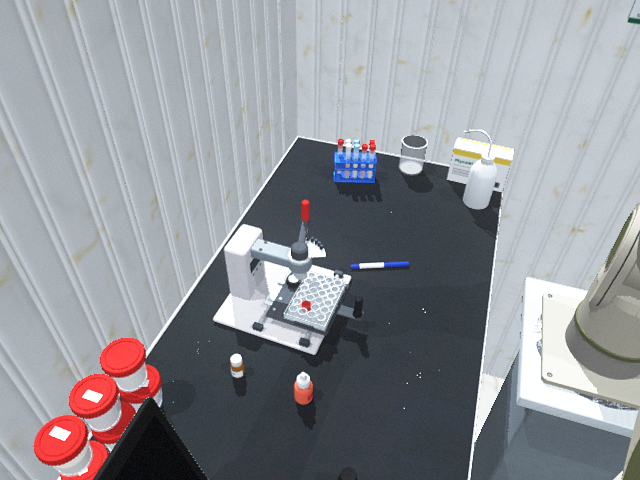

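View pics/top0.png

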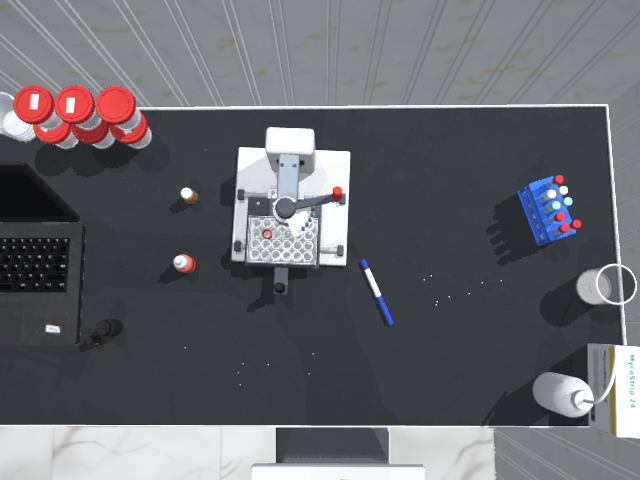

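```bash
python3 - <<'E'
from h import *
import pickle
c=pickle.load(open("top0.pkl","rb")); save(c,"pics/t_c.png",(220,120,360,310),4) if 0 else save(c,"pics/t_c.png",(222,140,362,300),3.75*1)
save(c,"pics/t_d.png",(222,170,342,260),6)
c=pickle.load(open("scene0.pkl","rb")); save(c,"pics/s_c.png",(210,190,370,310),5)
E
```

```text
(no output)
```

View pics/t_c.png

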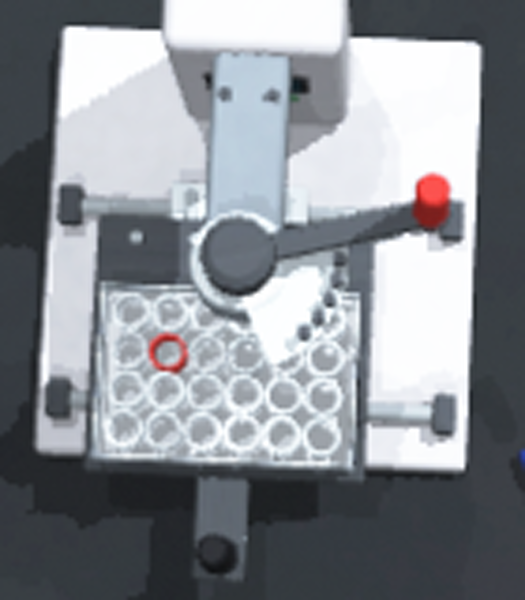

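View pics/t_d.png

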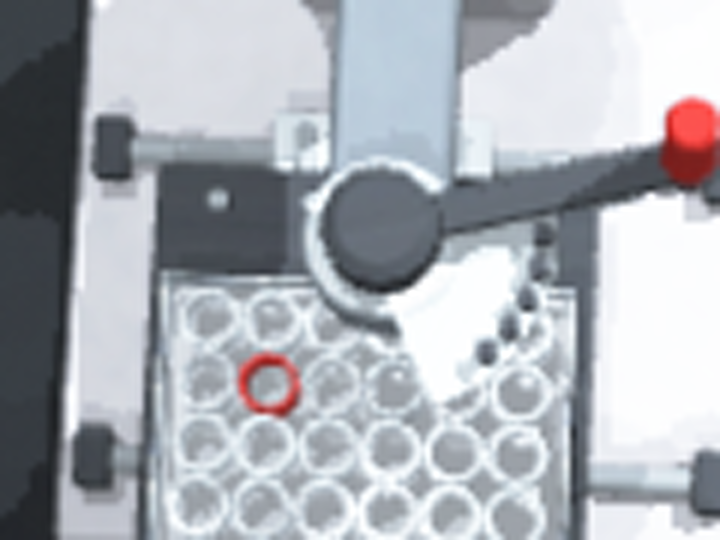

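View pics/s_c.png

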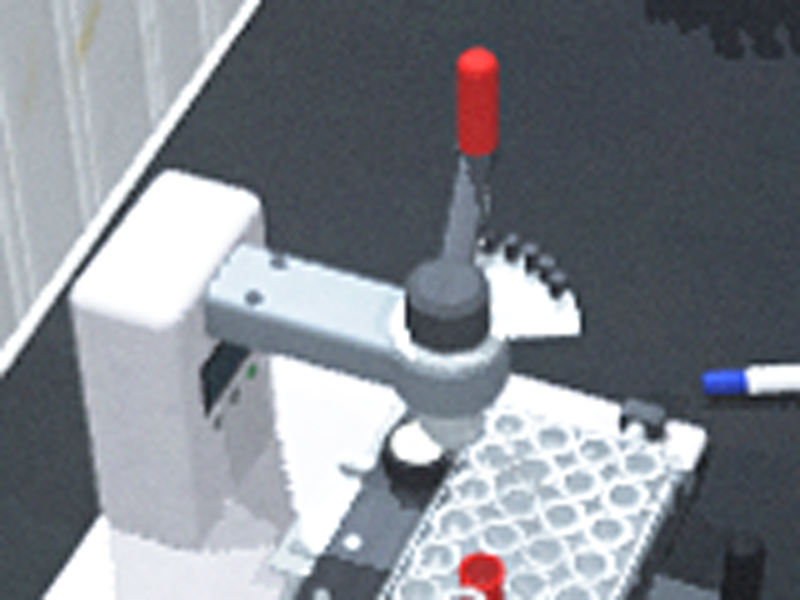

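```bash
cat > g.py <<'E'
from h import *
import pickle
T=pickle.load(open("top0.pkl","rb"));S=pickle.load(open("scene0.pkl","rb"))
tc=lambda u,v:(222+u/3.75,140+v/3.75)
td=lambda u,v:(222+u/6,170+v/6)
sc=lambda u,v:(210+u/5,190+v/5)
def tri(pt,ps):
    o1,d1=ray(T,*pt);o2,d2=ray(S,*ps)
    A=np.stack([d1,-d2],1);t=np.linalg.lstsq(A,o2-o1,rcond=None)[0]
    a=o1+d1*t[0];b=o2+d2*t[1];return (a+b)/2,np.linalg.norm(a-b)
E
python3 - <<'E'
from g import *
np.set_printoptions(precision=4,suppress=True)
C=[at(T,*tc(*p),.012) for p in((65,28),(480,42),(465,470),(38,455))]
print("base",C)
for i in range(4):
    d=C[(i+1)%4]-C[i];print(np.linalg.norm(d),np.degrees(np.arctan2(d[1],d[0])))
print("hub",tri(td(381,222),sc(447,280)))
print("knob top",tri(td(694,118),sc(478,55)), at(T,*td(694,118),.208), at(S,*sc(478,55),.208))
print("well",at(T,*td(268,385),.059),at(S,*sc(482,560),.059),at(S,*sc(482,572),.059))
print("tile",at(S,*sc(418,445),.053))
print("cknob",at(T,*tc(217,550),.086))
print("scene cknob", at(S,*sc(745,545),.086))
for z in(.15,.16): print("pins",[at(T,*td(*p),z)[:2] for p in((545,232),(541,262),(527,298),(508,326),(486,352))])
E
```

```text
base [array([0.7496, 0.1871, 0.012 ]), array([ 0.7409, -0.0292,  0.012 ]), array([ 0.5176, -0.0196,  0.012 ]), array([0.5258, 0.197 , 0.012 ])]
0.21648458140647495 -92.32633185006048
0.22341050516436736 177.53591952129992
0.21680185500015728 87.85390376896865
0.22409347771756258 -2.5445066839230672
hub (array([0.6013, 0.0859, 0.1653]), np.float64(0.001962031461329997))
knob top (array([0.6202, 0.0001, 0.2052]), np.float64(0.00012057937376749377)) [0.6195 0.0001 0.208 ] [0.6191 0.0034 0.208 ]
well [0.5708 0.1271 0.059 ] [0.5735 0.127  0.059 ] [0.5715 0.1328 0.059 ]
tile [0.621  0.0725 0.053 ]
cknob [0.473  0.1001 0.086 ]
scene cknob [0.4732 0.1081 0.086 ]
pins [array([0.6003, 0.0407]), array([0.5917, 0.0418]), array([0.5815, 0.0457]), array([0.5736, 0.0511]), array([0.5662, 0.0572])]
pins [array([0.5983, 0.0405]), array([0.5899, 0.0416]), array([0.5798, 0.0455]), array([0.5719, 0.0508]), array([0.5646, 0.0568])]
```

```bash
python3 - <<'E'
from h import *
import pickle
c=pickle.load(open("top0.pkl","rb")); save(c,"pics/t_e.png",(270,180,350,240),10)
c=pickle.load(open("scene0.pkl","rb")); save(c,"pics/s_e.png",(280,230,370,325),6)
E
```

```text
(no output)
```

View pics/t_e.png

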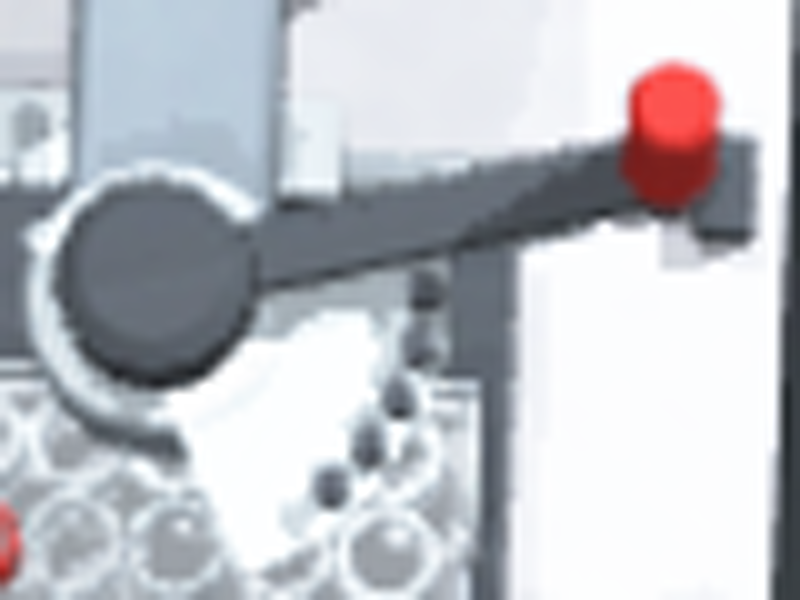

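View pics/s_e.png

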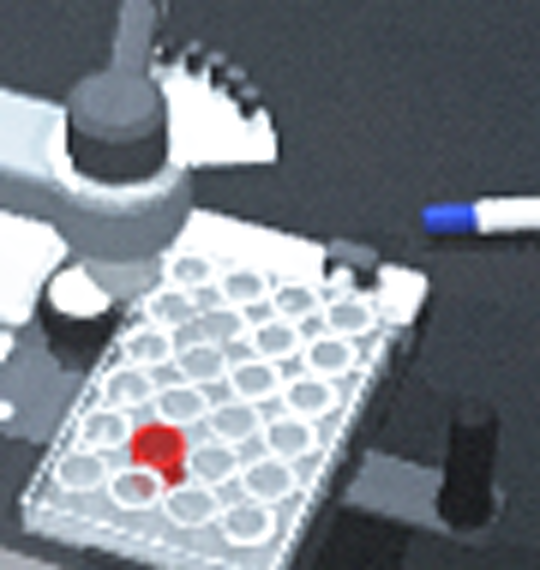

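```bash
cat >> h.py <<'E'
from scipy.spatial.transform import Rotation as Ro
def plan(pos,yawy=None,st=None):
    # shift in tool axes (mm) and turn (deg) to bring TCP to pos, tool y heading to yawy(deg)
    st=st or r.read_state(); R=Ro.from_quat(st["eef_rot"]).as_matrix()
    s=R.T@(np.array(pos)-st["ee_pos"])*1000
    h=np.degrees(np.arctan2(R[1,1],R[0,1])); t=None
    if yawy is not None: t=-((yawy-h+90)%180-90)
    print("t",round(st["time"],2),"pos",np.round(st["ee_pos"],4),"h",round(h,2),"F",np.round(st["ft_force"],1),"w",round(st["width"],4),"| shift",np.round(s,1),"turn",t)
E
python3 - <<'E'
from h import *
plan((0.45,0.10,0.26),87.5)
E
```

```text
t 0.1 pos [0.1779 0.5988 0.2218] h 73.45 F [-0.1  0.1 -0.5] w 0.0869 | shift [-402.9 -400.7  -37.6] turn -14.045580097589294
```

```bash
python3 -m crank '[[1,[-35,-35,-4],-2],[1,[-70,-70,-8],-4],[1,[-105,-105,-12],-6],[1,[-135,-135,-16],-8],[1,[-165,-165,-20],-10],[1,[-195,-195,-24],-12],[1,[-225,-225,-28],-14],[1,[-255,-255,-32],-14],[1,[-285,-285,-36],-14],[1,[-315,-315,-37],-14],[1,[-345,-345,-37],-14],[1,[-373,-373,-37],-14]]'; python3 - <<'E'
from h import *
plan((0.45,0.10,0.26),87.5)
E
```

```text
time: 1.1
ee_pos: [0.4159, 0.1588, 0.2594]
eef_rot: [0.022, 1.0, 0.0, 0.0]
ft_force: [1.4, 0.4, 0.5]
width: 0.0868
t 1.1 pos [0.4159 0.1588 0.2594] h 87.46 F [1.4 0.4 0.5] w 0.0868 | shift [-36.7 -57.3  -0.6] turn -0.042768565081857446
```

```bash
python3 -m crank '[[1,[-15,-20,0],0],[1,[-25,-26,0],0],[1,[-30,-28,0],0],[1,[-30,-28,0],0],[1,[-30,-28,0],0]]'; python3 - <<'E'
from h import *
import pickle
plan((0.45,0.10,0.26),87.5)
c=cap("wrist");save(c,"pics/w1.png");pickle.dump(c,open("w1.pkl","wb"));print(c["fov_y"],np.round(c["cam_to_world"],3))
E
```

```text
time: 1.52
ee_pos: [0.4437, 0.1325, 0.2589]
eef_rot: [0.022, 1.0, -0.0, -0.0]
ft_force: [-1.0, 0.7, -0.3]
width: 0.0872
t 1.52 pos [0.4437 0.1325 0.2589] h 87.52 F [-1.   0.7 -0.3] w 0.0872 | shift [ -7.7 -32.2  -1.1] turn 0.017087351965884068
62.953326916283096 [[ 0.044  0.96   0.275  0.368]
 [ 0.999 -0.042 -0.013  0.136]
 [-0.001  0.275 -0.961  0.423]
 [ 0.     0.     0.     1.   ]]
```

View pics/w1.png

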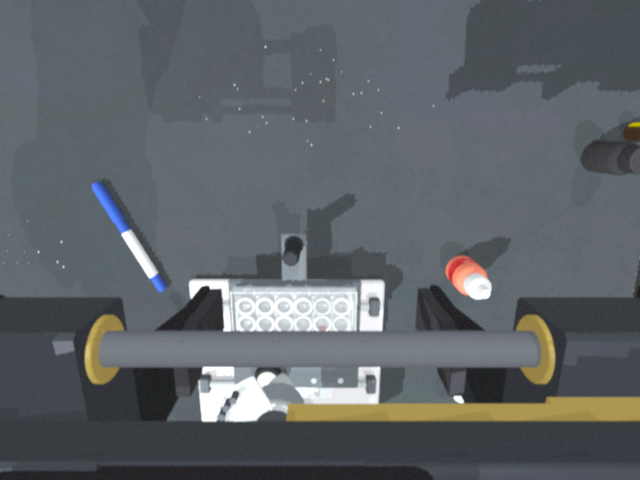

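```bash
python3 -m crank '[[1,[-20,-10,-4],0],[1,[-50,-25,-8],0],[1,[-80,-36,-8],0],[1,[-110,-41,-8],0],[1,[-130,-42,-8],0],[1,[-137,-42,-8],0],[1,[-137,-42,-8],0],[1,[-137,-42,-8],0],[1,[-137,-42,-8],0]]'; python3 - <<'E'
from h import *
import pickle
plan((0.58,0.09,0.266),87.5)
c=cap("wrist");save(c,"pics/w2.png");pickle.dump(c,open("w2.pkl","wb"));print(c["fov_y"],np.round(c["cam_to_world"],3))
c=cap("top");pickle.dump(c,open("top2.pkl","wb"))
E
```

```text
time: 2.32
ee_pos: [0.5781, 0.0844, 0.2674]
eef_rot: [0.022, 1.0, 0.0, -0.0]
ft_force: [0.1, -0.5, -0.5]
width: 0.0869
t 2.32 pos [0.5781 0.0844 0.2674] h 87.53 F [ 0.1 -0.5 -0.5] w 0.0869 | shift [-1.6  5.6  1.4] turn 0.026499251642434274
62.953326916283096 [[ 0.044  0.96   0.275  0.503]
 [ 0.999 -0.042 -0.012  0.088]
 [-0.     0.276 -0.961  0.431]
 [ 0.     0.     0.     1.   ]]
```

View pics/w2.png

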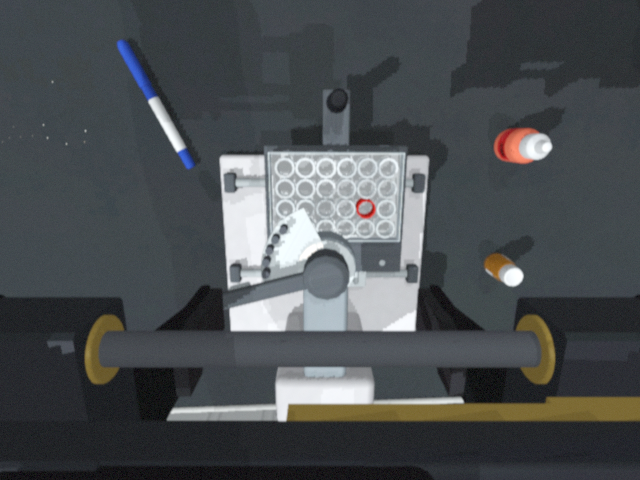

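```bash
python3 - <<'E'
from h import *
import pickle
c=pickle.load(open("w2.pkl","rb")); save(c,"pics/w2a.png",(260,80,420,200),5);save(c,"pics/w2b.png",(260,190,420,310),5);save(c,"pics/w2c.png",(210,200,370,310),5)
E
```

```text
(no output)
```

View pics/w2a.png

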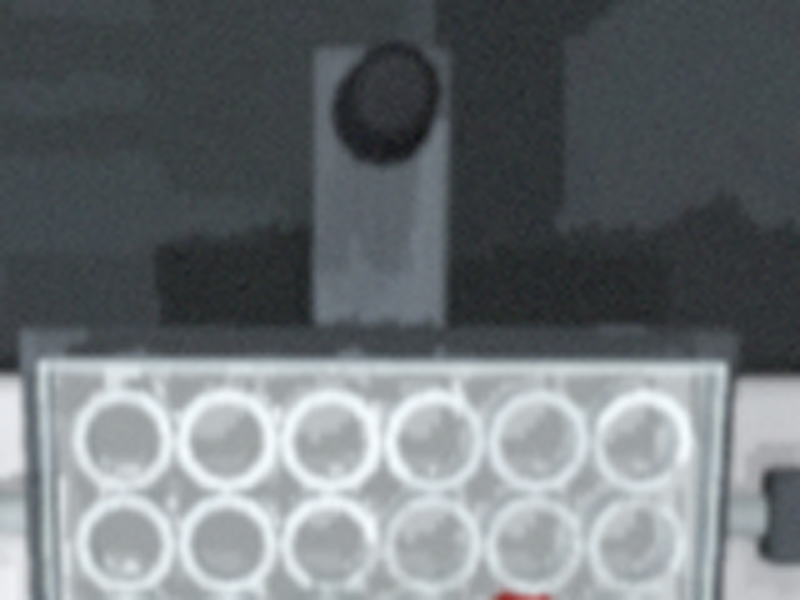

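View pics/w2b.png

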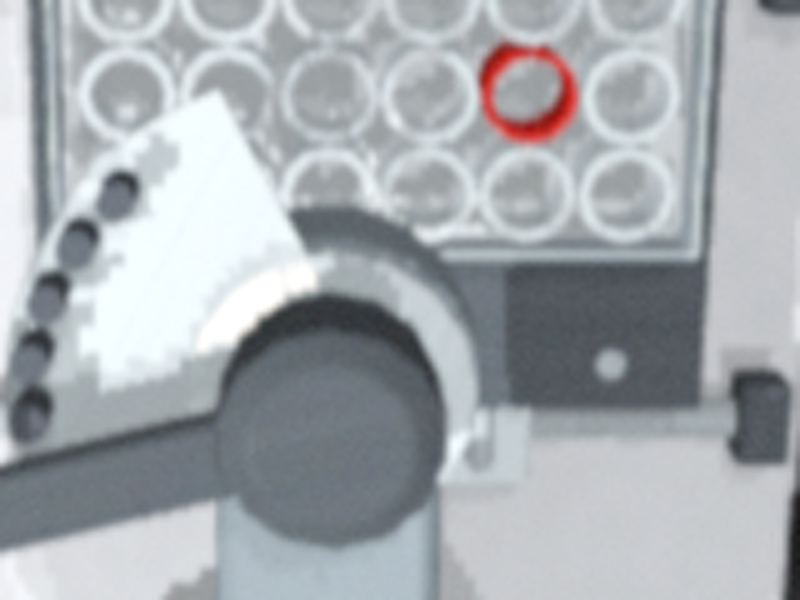

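View pics/w2c.png

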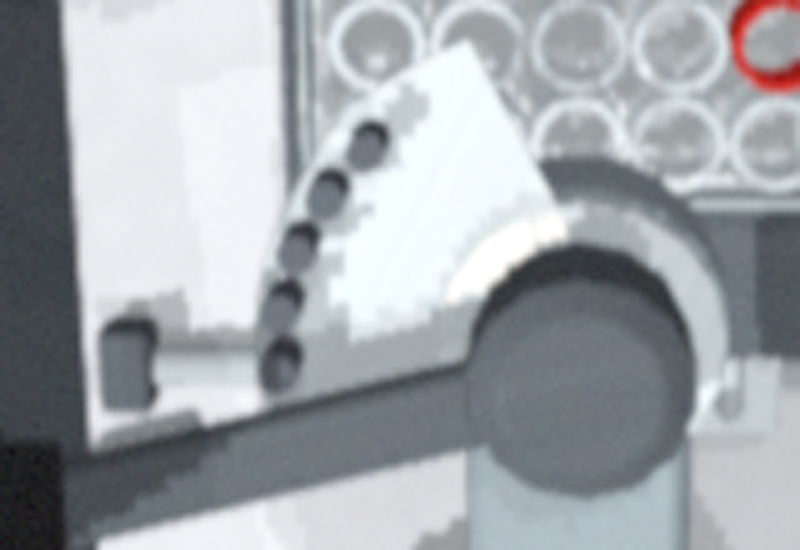

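```bash
cat >> g.py <<'E'
W=pickle.load(open("w2.pkl","rb"))
wa=lambda u,v:(260+u/5,80+v/5)
wb=lambda u,v:(260+u/5,190+v/5)
wc=lambda u,v:(210+u/5,200+v/5)
def triN(obs):
    A=[];b=[]
    for c,p in obs:
        o,d=ray(c,*p);d=d/np.linalg.norm(d);P=np.eye(3)-np.outer(d,d);A.append(P);b.append(P@o)
    x=np.linalg.solve(sum(A),sum(b));return x,[np.round((np.array(proj(c,x))-p),2) for c,p in obs]
np.set_printoptions(precision=4,suppress=True)
E
python3 - <<'E'
from g import *
hub=(T,td(381,222)),(S,sc(447,280)),(W,wb(331,437))
print("hub",triN(hub)); print(triN(hub[::2]));print(triN(hub[1:]))
for z in(.160,.165,.170):print(z,[at(c,*p,z)[:2] for c,p in hub])
print("well",at(T,*td(268,385),.059),at(S,306.3,303.8,.059),at(W,*wb(529,92),.059))
print("knob",at(T,*tc(217,550),.086),at(S,*sc(745,545),.086),at(W,*wa(392,92),.086))
w=[at(W,*wa(*p),.059)[:2] for p in((125,440),(642,440),(125,543),(638,545))]+[at(W,*wb(*p),.059)[:2] for p in((630,195),)]
print("wells",w); d=w[1]-w[0];print(np.linalg.norm(d)/5,np.degrees(np.arctan2(d[1],d[0])),)
d=w[4]-w[1];print(np.linalg.norm(d)/3,np.degrees(np.arctan2(d[1],d[0])))
P=((372,138),(328,190),(300,242),(284,300),(284,360))
for z in(.15,.155,.16):
  p=np.array([at(W,*wc(*q),z)[:2] for q in P]); 
  # circle fit
  A=np.c_[2*p,np.ones(5)];s=np.linalg.lstsq(A,(p**2).sum(1),rcond=None)[0];print(z,"centre",s[:2],np.sqrt(s[2]+s[:2]@s[:2]))
  for ax in ((.601,.086),):
    q=p-ax;print(np.linalg.norm(q,axis=1),np.degrees(np.arctan2(q[:,1],q[:,0])))
E
```

```text
hub (array([0.6013, 0.0871, 0.1666]), [array([-0.85, -0.73]), array([0.28, 0.06]), array([-1.83, -0.87])])
(array([0.5998, 0.0869, 0.1708]), [array([-0.91, -0.34]), array([-2.14, -0.73])])
(array([0.6014, 0.0884, 0.1679]), [array([-0.03, -0.02]), array([-0. , -0.1])])
0.16 [array([0.6013, 0.0861]), array([0.6043, 0.0807]), array([0.6045, 0.0884])]
0.165 [array([0.6004, 0.0858]), array([0.6024, 0.0856]), array([0.6026, 0.0884])]
0.17 [array([0.5994, 0.0855]), array([0.6006, 0.0905]), array([0.6007, 0.0884])]
well [0.5708 0.1271 0.059 ] [0.5722 0.1314 0.059 ] [0.5736 0.1293 0.059 ]
knob [0.473  0.1001 0.086 ] [0.4732 0.1081 0.086 ] [0.4754 0.1048 0.086 ]
wells [array([0.5321, 0.0544]), array([0.5363, 0.1509]), array([0.5512, 0.0531]), array([0.5559, 0.1502]), array([0.5948, 0.1488])]
0.019312597226274323 87.49662933764262
0.01951264254535366 -2.0191364178313282
0.15 centre [0.6014 0.0867] 0.043244723661237015
[0.0426 0.0424 0.0425 0.0426 0.0425] [-141.032  -126.9924 -114.5712 -101.741   -88.8015]
0.155 centre [0.5996 0.0867] 0.04247515045259066
[0.0432 0.0427 0.0424 0.0422 0.0417] [-142.5297 -128.8998 -116.7422 -104.0781  -91.2058]
0.16 centre [0.5979 0.0867] 0.04170557724388343
[0.0438 0.043  0.0425 0.0419 0.041 ] [-143.9857 -130.7789 -118.9131 -106.456   -93.6984]
```

```bash
python3 -m crank '[[1,[-20,-20,0],0],[1,[-40,-40,0],0],[1,[-55,-55,0],0],[1,[-60,-60,0],0],[1,[-60,-60,0],0],[1,[-60,-60,0],0]]'; python3 - <<'E'
from h import *
import pickle
c=cap("wrist");save(c,"pics/w3.png");pickle.dump(c,open("w3.pkl","wb"));save(c,"pics/w3a.png",(180,140,420,310),3.3)
E
```

```text
time: 2.92
ee_pos: [0.6359, 0.0217, 0.2673]
eef_rot: [0.022, 1.0, 0.0, -0.0]
ft_force: [0.3, 0.5, -0.2]
width: 0.0868
```

View pics/w3.png

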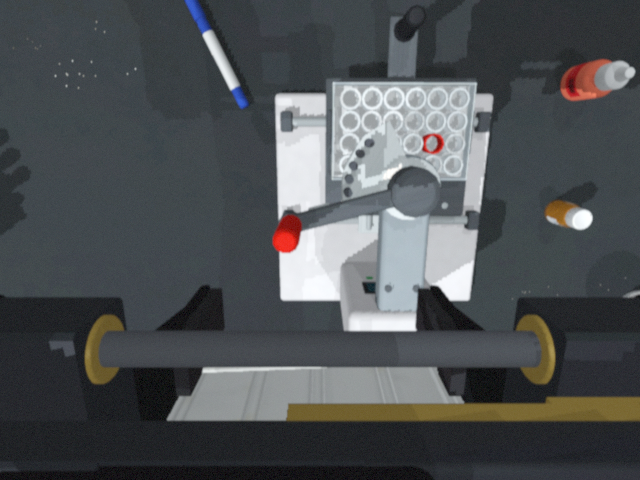

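View pics/w3a.png

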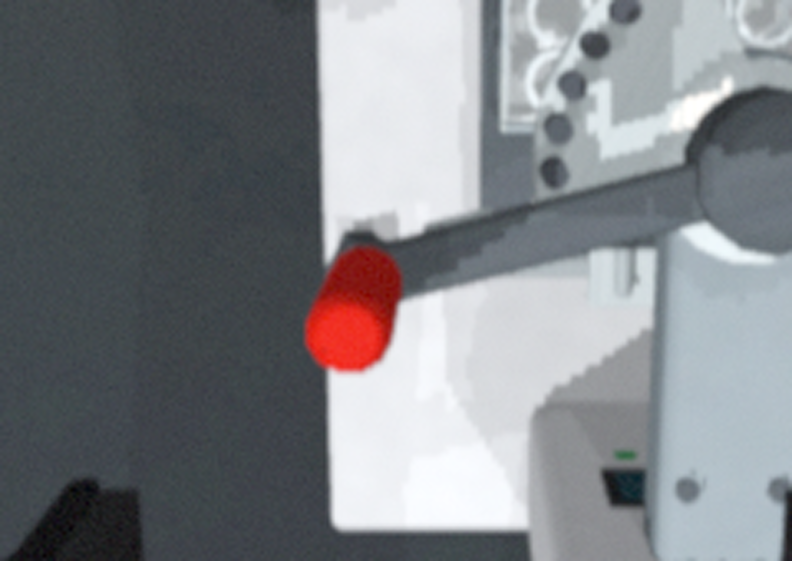

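```bash
python3 - <<'E'
from h import *
import pickle
c=pickle.load(open("w3.pkl","rb"));save(c,"pics/w3b.png",(330,90,480,220),5)
E
```

```text
(no output)
```

View pics/w3b.png

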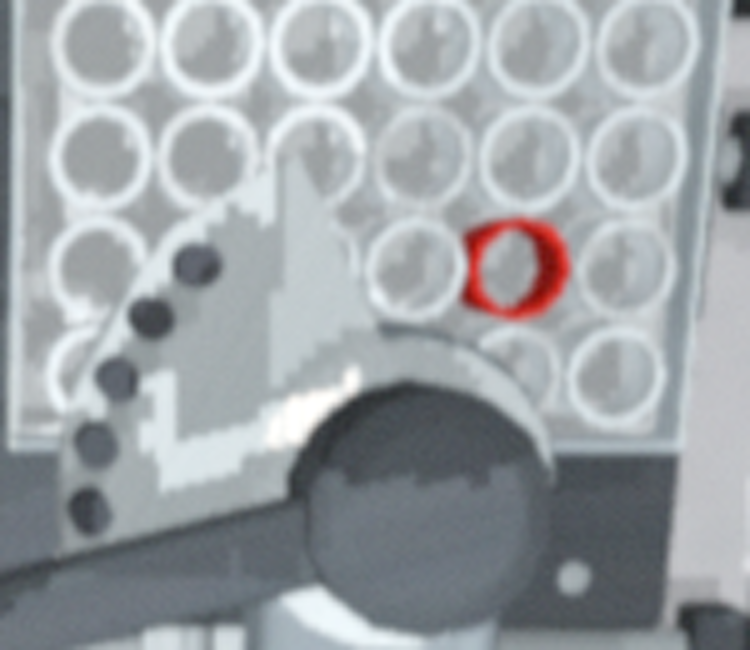

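```bash
cat >> g.py <<'E'
W3=pickle.load(open("w3.pkl","rb"))
w3b=lambda u,v:(330+u/5,90+v/5)
E
python3 - <<'E'
from g import *
hub=(W,wb(331,437)),(W3,w3b(428,510))
print("hub",triN(hub))
for z in(.160,.165,.170):print(z,[at(c,*p,z)[:2] for c,p in hub])
print("well",at(W,*wb(529,92),.059),at(W3,*w3b(518,268),.059))
print("knob", at(W3,410,21,.086),at(W,*wa(392,92),.086))
k=at(W3,285.5,240,.208)
for yaw in(-2.0,-2.5,-3):
  a=np.radians(yaw-75);print("lknob",k,"axis",k[:2]-.088*np.array([np.cos(a),np.sin(a)]))
P=((372,138),(328,190),(300,242),(284,300),(284,360)); Q=((200,264),(154,316),(119,378),(97,444),(92,510))
for p,q in zip(P,Q): print(triN(((W,wc(*p)),(W3,w3b(*q)))))
E
```

```text
hub (array([0.6012, 0.0882, 0.168 ]), [array([-0.29, -0.3 ]), array([0.31, 0.31])])
0.16 [array([0.6045, 0.0884]), array([0.6022, 0.0899])]
0.165 [array([0.6026, 0.0884]), array([0.6015, 0.0887])]
0.17 [array([0.6007, 0.0884]), array([0.6007, 0.0875])]
well [0.5736 0.1293 0.059 ] [0.574  0.1295 0.059 ]
knob [0.4787 0.1001 0.086 ] [0.4754 0.1048 0.086 ]
lknob [0.6197 0.0025 0.208 ] axis [0.5999 0.0883]
lknob [0.6197 0.0025 0.208 ] axis [0.6007 0.0885]
lknob [0.6197 0.0025 0.208 ] axis [0.6014 0.0886]
(array([0.5679, 0.0596, 0.1512]), [array([0.32, 0.33]), array([-0.33, -0.36])])
(array([0.5745, 0.0529, 0.1544]), [array([0.2, 0.2]), array([-0.21, -0.22])])
(array([0.5828, 0.048 , 0.1528]), [array([0.27, 0.27]), array([-0.28, -0.29])])
(array([0.5918, 0.0448, 0.1522]), [array([0.24, 0.24]), array([-0.25, -0.26])])
(array([0.6012, 0.0439, 0.1522]), [array([0.11, 0.11]), array([-0.12, -0.12])])
```

```bash
python3 - <<'E'
from h import *
import pickle
c=pickle.load(open("scene0.pkl","rb"));save(c,"pics/s_f.png",(275,260,335,320),10);save(c,"pics/s_g.png",(300,260,360,320),10)
E
```

```text
(no output)
```

View pics/s_f.png

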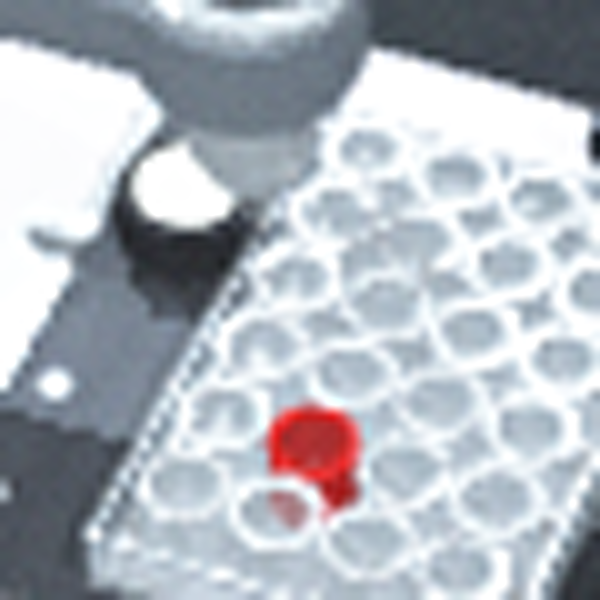

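View pics/s_g.png

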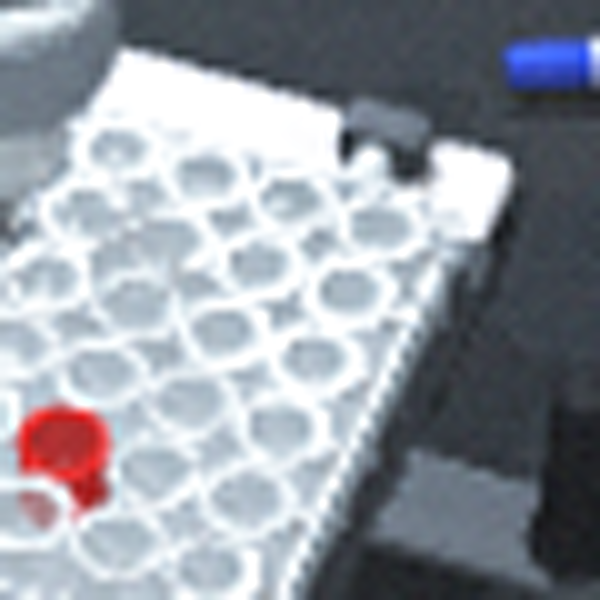

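```bash
python3 - <<'E'
from g import *
f=lambda u,v:(275+u/10,260+v/10); g=lambda u,v:(300+u/10,260+v/10)
obs={(0,0):f(187,487),(0,1):f(225,415),(0,2):f(262,343),(0,3):f(296,277),(0,5):f(367,148),(1,0):f(277,512),(1,1):f(315,441),(1,2):f(352,372),(1,3):f(385,302),(1,5):g(204,174),
(2,1):g(155,468),(2,2):g(190,400),(2,3):g(224,330),(2,4):g(260,264),(2,5):g(290,200),(3,1):g(247,495),(3,2):g(282,426),(3,3):g(315,358),(3,4):g(349,292),(3,5):g(379,226),(2,0):g(116,537),(3,0):g(213,567)}
src=np.array([v for v in obs.values()]);dst=np.array([(-19.3*(k[0]-1),-19.3*(k[1]-1)) for k in obs])  # reader frame offset from red well, mm
H,_=cv2.findHomography(src,dst);m=lambda p:cv2.perspectiveTransform(np.array([[p]],float),H)[0,0]
e=cv2.perspectiveTransform(src[None],H)[0]-dst;print("rms",np.sqrt((e**2).mean(0)))
p=f(185,186)
a=at(S,*p,.053)-at(S,*p,.059);th=np.radians(-2.4);R=np.array([[np.cos(th),np.sin(th)],[-np.sin(th),np.cos(th)]])
off=m(p)+R@a[:2]*1000;print("tile rel well (reader)",off, "corr",R@a[:2]*1000,"per px",m((p[0]+1,p[1]))-m(p),m((p[0],p[1]+1))-m(p))
tw=np.array([.5738,.1294])+R.T@off/1000;print("tile",tw,"move",np.array([.601,.0884])-tw,"hub move well",np.array([.601,.0884])-[.5738,.1294])
# top-based yaw of rows
E
```

```text
rms [0.3169 0.2474]
tile rel well (reader) [ 52.0167 -58.3849] corr [ 2.26   -5.0956] per px [-1.8729 -0.7598] [-1.063   2.5418]
tile [0.6233 0.0689] move [-0.0223  0.0195] hub move well [ 0.0272 -0.041 ]
```

```bash
python3 - <<'E'
from h import *
plan((0.4754,0.1048,0.21),87.5)
plan((0.4754,0.1048,0.051),87.5)
E
```

```text
t 2.97 pos [0.6358 0.0224 0.2674] h 87.52 F [-0.7  0.1 -0.5] w 0.0872 | shift [163.8  75.4  57.5] turn 0.01886609011995688
t 2.97 pos [0.6358 0.0224 0.2674] h 87.52 F [-0.7  0.1 -0.5] w 0.0872 | shift [163.8  75.2 216.5] turn 0.01886609011995688
```

```bash
python3 -m crank '[[1,[25,12,0],0],[1,[60,28,0],0],[1,[95,44,0],0],[1,[130,60,0],0],[0.5,[155,71,20],0],[0.3,[164,75,50],0],[0,[164,75,85],0],[0,[164,75,115],0],[0,[164,75,140],0],[0,[164,75,150],0],[0,[164,75,150],0],[0,[164,75,150],0]]'; python3 - <<'E'
from h import *
plan((0.4754,0.1048,0.051),87.5)
c=cap("wrist");save(c,"pics/w4.png")
E
```

```text
time: 3.97
ee_pos: [0.476, 0.1038, 0.1182]
eef_rot: [0.022, 1.0, 0.0, 0.0]
ft_force: [0.3, -0.4, -0.6]
width: 0.0459
t 3.97 pos [0.476  0.1038 0.1182] h 87.51 F [ 0.3 -0.4 -0.6] w 0.0459 | shift [ 0.7  0.9 67.2] turn 0.00859262085997159
```

View pics/w4.png

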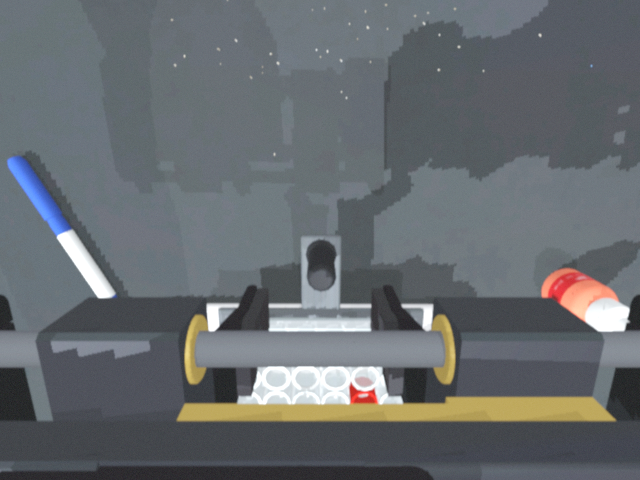

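```bash
python3 - <<'E'
from h import *
c=cap("wrist");print(at(c,321.5,251,.086))
E
python3 -m crank '[[0,[1,1,15],0],[0,[1,1,35],0],[0,[1,1,55],0],[0,[1,1,66],0],[0,[1,1,67],0],[-0.3,[1,1,67],0],[-1,[1,1,67],0],[-1,[1,1,67],0],[-1,[1,1,67],0],[-1,[1,1,67],0],[-1,[1,1,67],0]]' 20; python3 - <<'E'
from h import *
plan((0.4754,0.1048,0.051),87.5)
E
```

```text
[0.46023357 0.10581375 0.086     ]
time: 4.98
ee_pos: [0.4754, 0.1045, 0.0508]
eef_rot: [0.022, 1.0, 0.0, 0.0]
ft_force: [-1.0, 1.0, 2.7]
width: 0.0154
t 4.98 pos [0.4754 0.1045 0.0508] h 87.46 F [-1.   1.   2.7] w 0.0154 | shift [-0.   0.3 -0.2] turn -0.04422805100469418
```

```bash
python3 - <<'E'
from h import *
plan((0.4754-.0223,0.1045+.0195,0.0508),87.5)
E
```

```text
t 4.98 pos [0.4754 0.1045 0.0508] h 87.46 F [-1.   1.   2.7] w 0.0154 | shift [23.1 18.5 -0. ] turn -0.04422805100469418
```

```bash
python3 -m crank '[[-1,[4,0,0],0],[-1,[10,0,0],0],[-1,[16,0,0],0],[-1,[21,3,0],0],[-1,[23,9,0],0],[-1,[23,14,0],0],[-1,[23,18,0],0],[-1,[23,18.5,0],0],[-1,[23,18.5,0],0]]'; python3 - <<'E'
from h import *
import pickle
plan((0.4754-.0223,0.1045+.0195,0.0508),87.5)
c=cap("scene");pickle.dump(c,open("scene5.pkl","wb"));save(c,"pics/s5.png",(250,230,370,320),6.5)
E
```

```text
time: 5.73
ee_pos: [0.4522, 0.1242, 0.0506]
eef_rot: [0.022, 1.0, 0.0, -0.0]
ft_force: [-0.2, 0.3, 8.0]
width: 0.0152
t 5.73 pos [0.4522 0.1242 0.0506] h 87.49 F [-0.2  0.3  8. ] w 0.0152 | shift [-0.9 -0.2 -0.2] turn -0.013480808583892667
```

View pics/s5.png

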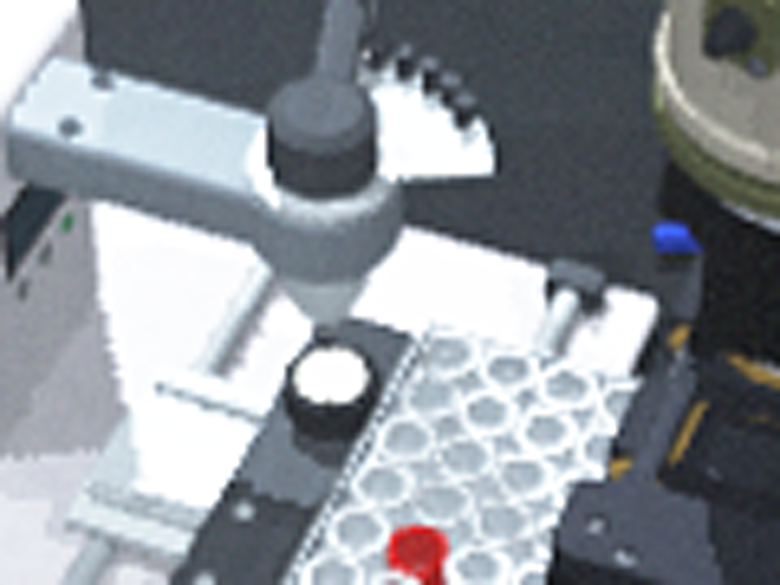

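```bash
python3 - <<'E'
from g import *
c=pickle.load(open("scene5.pkl","rb"));save(c,"pics/s5b.png",(285,265,345,325),12)
for z in(.066,.053,.1,.167): print(z,proj(c,(.601,.0884,z)))
E
```

```text
0.066 (np.float64(299.97383684780266), np.float64(282.48508755539774))
0.053 (np.float64(300.020009001999), np.float64(286.7925109230546))
0.1 (np.float64(299.8493058799976), np.float64(270.86753125858513))
0.167 (np.float64(299.58666181060096), np.float64(246.36533460807038))
```

View pics/s5b.png

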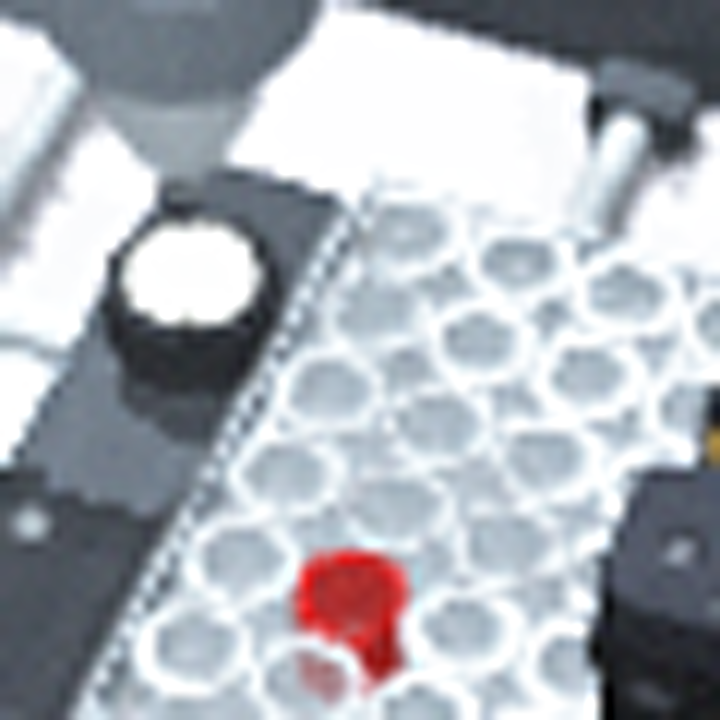

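```bash
python3 - <<'E'
from g import *
f=lambda u,v:(285+u/12,265+v/12)
obs={(0,0):f(194,645),(0,1):f(240,558),(0,2):f(286,474),(0,3):f(330,388),(0,4):f(372,308),(0,5):f(409,232),(1,1):f(351,593),(1,2):f(397,508),(1,3):f(440,420),(1,4):f(480,340),(1,5):f(517,262),
(2,1):f(463,630),(2,2):f(506,543),(2,3):f(547,455),(2,4):f(589,375),(2,5):f(625,293)}
src=np.array([v for v in obs.values()]);dst=np.array([(-19.3*(k[0]-1),-19.3*(k[1]-1)) for k in obs])
H,_=cv2.findHomography(src,dst);m=lambda p:cv2.perspectiveTransform(np.array([[p]],float),H)[0,0]
e=cv2.perspectiveTransform(src[None],H)[0]-dst;print("rms",np.sqrt((e**2).mean(0)))
p=f(191,274)
a=at(S,*p,.053)-at(S,*p,.059);th=np.radians(-2.4);R=np.array([[np.cos(th),np.sin(th)],[-np.sin(th),np.cos(th)]])
off=m(p)+R@a[:2]*1000;print("tile rel well (reader)",off)
w=np.array([.5738,.1294])+[.4522-.4754,.1242-.1045]; tw=w+R.T@off/1000
print("well now",w,"tile",tw,"need move",np.array([.601,.0884])-tw)
q=proj(S,(*w,.059));print("pred well px",q,"obs",f(351,593))
E
```

```text
rms [0.2262 0.2691]
tile rel well (reader) [ 53.0409 -58.7567]
well now [0.5506 0.1491] tile [0.6011 0.0882] need move [-0.0001  0.0002]
pred well px (np.float64(313.7684987031683), np.float64(313.3101802682711)) obs (314.25, 314.4166666666667)
```

```bash
python3 -m crank '[[-1,[-1,-0.5,0],0],[-1,[-1,-0.5,0],0],[-1,[-1,-0.5,0],0],[-1,[-1,-0.5,0],0],[-1,[-1,-0.5,0],0],[-1,[-1,-0.5,0],0],[-1,[-1,-0.5,0],0],[-1,[-1,-0.5,0],0],[-1,[-1,-0.5,0],0],[-1,[-1,-0.5,0],0],[-1,[-1,-0.5,0],0],[-1,[-1,-0.5,0],0]]'; python3 -m crank '[[-1,[0,0,0],0],[-1,[0,0,0],0],[-1,[0,0,0],0],[-1,[0,0,0],0],[-1,[0,0,0],0],[-1,[0,0,0],0],[-1,[0,0,0],0],[-1,[0,0,0],0],[-1,[0,0,0],0],[-1,[0,0,0],0]]'; python3 - <<'E'
from h import *
import pickle
c=cap("top");pickle.dump(c,open("top6.pkl","wb"));save(c,"pics/t6.png",(222,140,362,300),3.75)
c=cap("scene");pickle.dump(c,open("scene6.pkl","wb"));save(c,"pics/s6b.png",(285,235,345,295),12)
E
```

```text
time: 6.78
ee_pos: [0.453, 0.124, 0.0506]
eef_rot: [0.022, 1.0, 0.0, -0.0]
ft_force: [-1.9, 0.9, 7.3]
width: 0.0154
time: 7.62
ee_pos: [0.453, 0.124, 0.0506]
eef_rot: [0.022, 1.0, 0.0, -0.0]
ft_force: [-1.8, 2.4, 7.1]
width: 0.0151
```

View pics/t6.png

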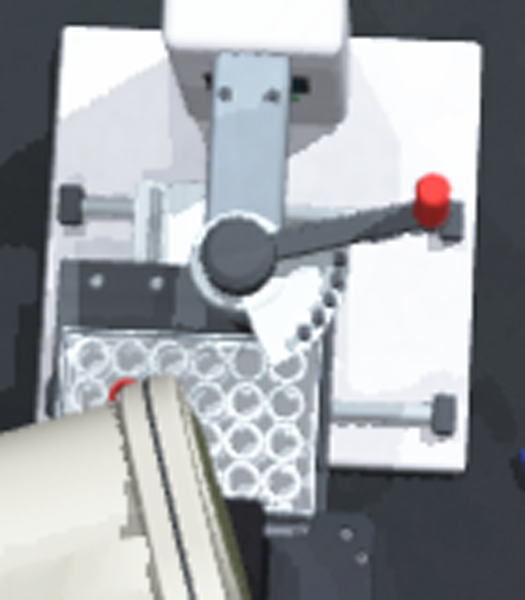

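View pics/s6b.png

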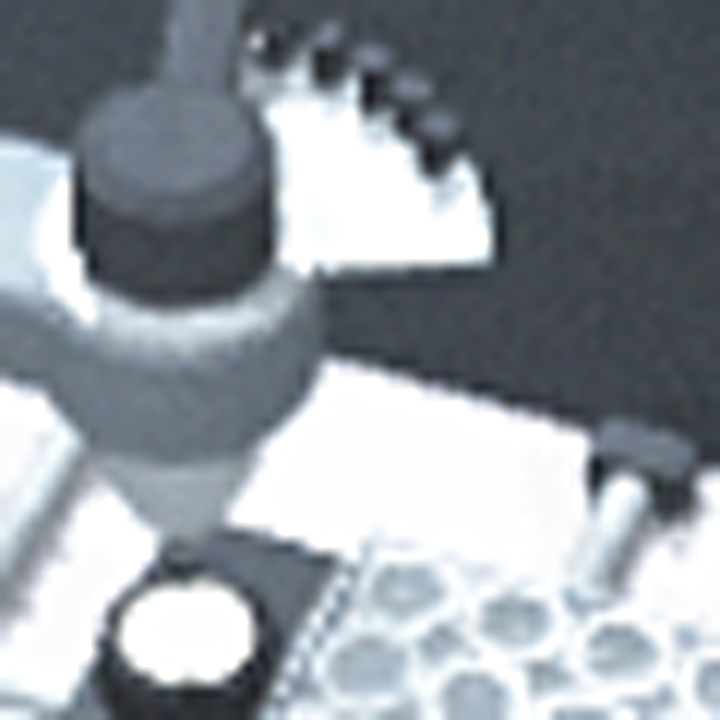

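```bash
python3 - <<'E'
from g import *
print("quad tip",at(W,303,208.4,.147))
plan((.5032,.0629,.0506),87.5)
E
```

```text
quad tip [0.5548 0.0735 0.147 ]
t 7.72 pos [0.453  0.124  0.0506] h 87.49 F [-2.   1.8  6.7] w 0.0156 | shift [-52.8 -58.9  -0.1] turn -0.005982389086526041
```

```bash
python3 -m crank '[[-1,[-3,-4,0],0],[-1,[-9,-11,0],0],[-1,[-16,-19,0],0],[-1,[-24,-27,0],0],[-1,[-32,-36,0],0],[-1,[-40,-45,0],0],[-1,[-47,-52,0],0],[-1,[-51,-57,0],0],[-1,[-53,-59,0],0],[-1,[-53,-59,0],0],[-1,[-53,-59,0],0]]'; python3 - <<'E'
from h import *
plan((.5032,.0629,.0506),87.5)
E
```

```text
time: 8.63
ee_pos: [0.5039, 0.0619, 0.0507]
eef_rot: [0.022, 1.0, 0.0, 0.0]
ft_force: [1.3, -1.2, 6.9]
width: 0.0154
t 8.63 pos [0.5039 0.0619 0.0507] h 87.44 F [ 1.3 -1.2  6.9] w 0.0154 | shift [0.8 1.  0.1] turn -0.06473410562726656
```

```bash
python3 -m crank '[[-1,[1,1,0],0],[-1,[1,1,0],0],[-1,[1,1,0],0],[-1,[1,1,0],0],[-1,[1,1,0],0],[-1,[1,1,0],0]]'; python3 - <<'E'
from h import *
import pickle
plan((.5032,.0629,.0506),87.5)
c=cap("scene");pickle.dump(c,open("scene7.pkl","wb"));save(c,"pics/s7.png",(260,230,360,305),8)
c=cap("top");pickle.dump(c,open("top7.pkl","wb"));save(c,"pics/t7.png",(222,170,342,260),6)
E
```

```text
time: 9.13
ee_pos: [0.5031, 0.0628, 0.0507]
eef_rot: [0.022, 1.0, 0.0, 0.0]
ft_force: [1.3, -1.7, 6.2]
width: 0.0153
t 9.13 pos [0.5031 0.0628 0.0507] h 87.44 F [ 1.3 -1.7  6.2] w 0.0153 | shift [-0.1  0.1  0.1] turn -0.06325735386666054
```

View pics/s7.png

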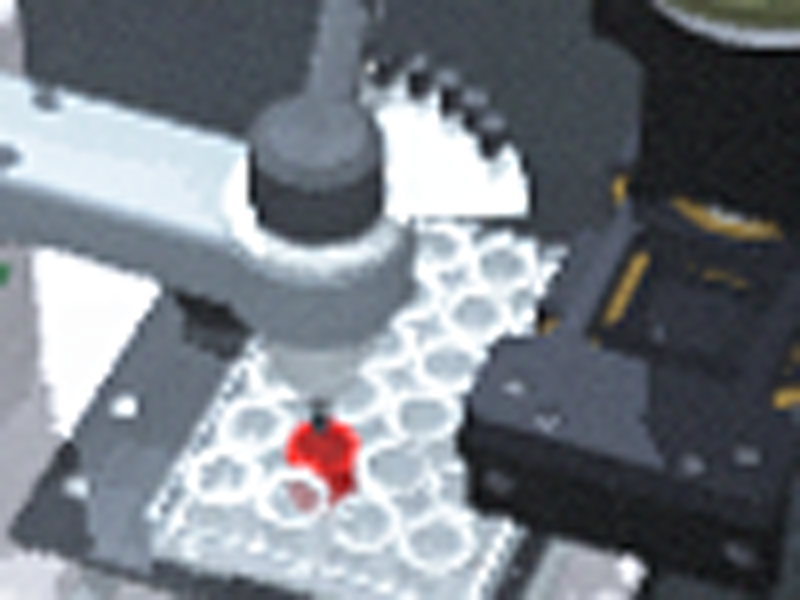

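View pics/t7.png

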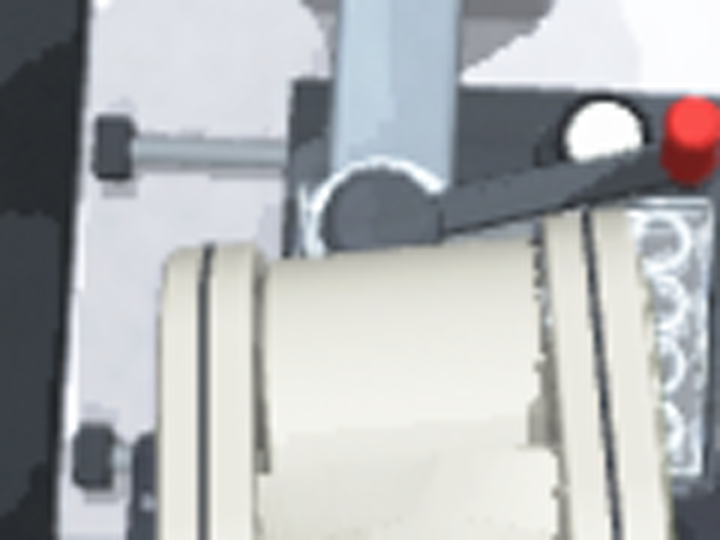

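```bash
python3 - <<'E'
from h import *
import pickle
c=pickle.load(open("scene7.pkl","rb"));save(c,"pics/s7b.png",(280,265,320,297),18)
E
```

```text
(no output)
```

View pics/s7b.png

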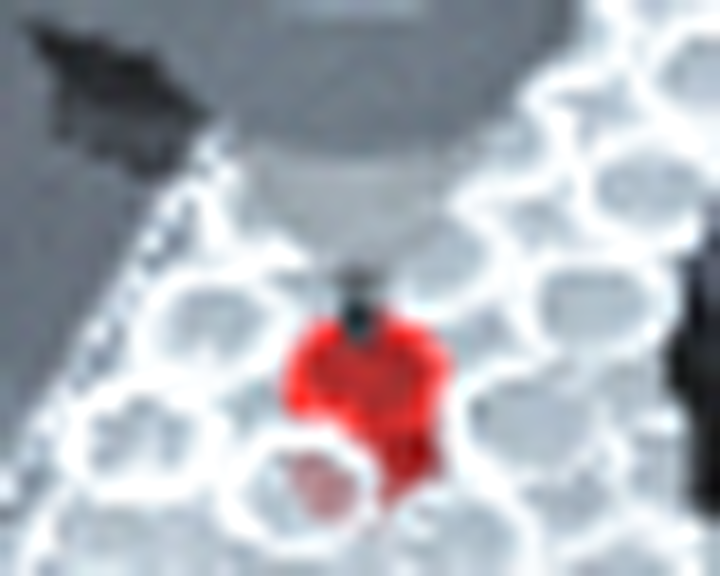

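```bash
python3 -m crank '[[-1,[-1.5,-1,0],0],[-1,[-1.5,-1,0],0],[-1,[-1.5,-1,0],0],[-1,[-1.5,-1,0],0],[-1,[-1.5,-1,0],0],[-1,[-1.5,-1,0],0]]'; python3 - <<'E'
from h import *
import pickle
plan((.5032,.0629,.0506),87.5)
c=cap("scene");pickle.dump(c,open("scene8.pkl","wb"));save(c,"pics/s8b.png",(280,265,320,297),18)
E
```

```text
time: 9.73
ee_pos: [0.5041, 0.0625, 0.0507]
eef_rot: [0.022, 1.0, 0.0, -0.0]
ft_force: [-0.7, 0.1, 8.2]
width: 0.0156
t 9.73 pos [0.5041 0.0625 0.0507] h 87.47 F [-0.7  0.1  8.2] w 0.0156 | shift [0.9 0.3 0.1] turn -0.02580020627502222
```

View pics/s8b.png

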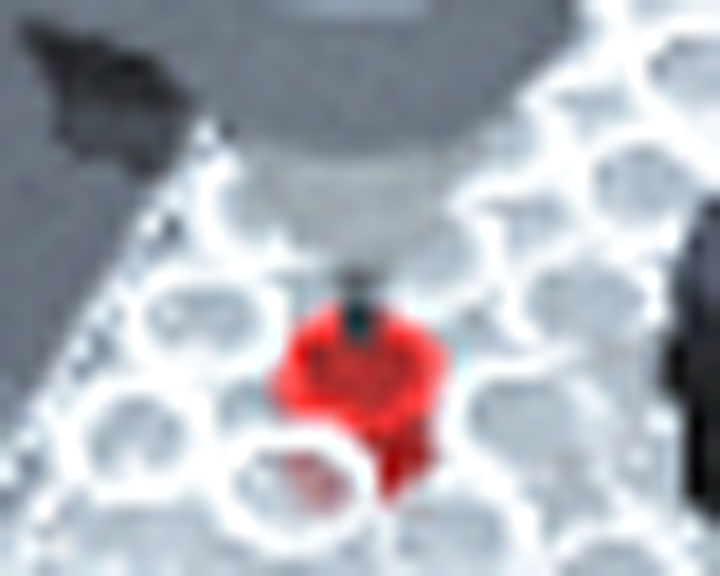

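```bash
python3 -m crank '[[-0.8,[0,0,0],0],[-0.6,[0,0,0],0],[-0.3,[0,0,0],0],[0,[0,0,0],0],[0,[0,0,0],0],[0,[0,0,-15],0],[0,[0,0,-40],0],[0,[0,0,-75],0],[0,[0,0,-110],0],[0,[0,0,-140],0],[0,[0,0,-170],0],[0,[0,0,-200],0]]'; python3 - <<'E'
from h import *
import pickle
s=r.read_state();print(s["joint_positions"])
plan((.6197,.0025,.265),171);plan((.6197,.0025,.265),-9)
c=cap("scene");pickle.dump(c,open("scene9.pkl","wb"));save(c,"pics/s9b.png",(280,265,320,297),18)
E
```

```text
time: 10.78
ee_pos: [0.5041, 0.0616, 0.2516]
eef_rot: [0.022, 1.0, 0.0, -0.0]
ft_force: [1.3, 0.3, 0.2]
width: 0.0436
[-0.68882607  0.04404014  0.49719001  1.74467455 -0.02167163  1.35870516
  1.33861722]
t 10.78 pos [0.5041 0.0616 0.2516] h 87.44 F [1.3 0.3 0.2] w 0.0436 | shift [-118.1  -53.9  -13.5] turn -83.5616205988909
t 10.78 pos [0.5041 0.0616 0.2516] h 87.44 F [1.3 0.3 0.2] w 0.0436 | shift [-118.1  -53.9  -13.5] turn -83.5616205988909
```

View pics/s9b.png

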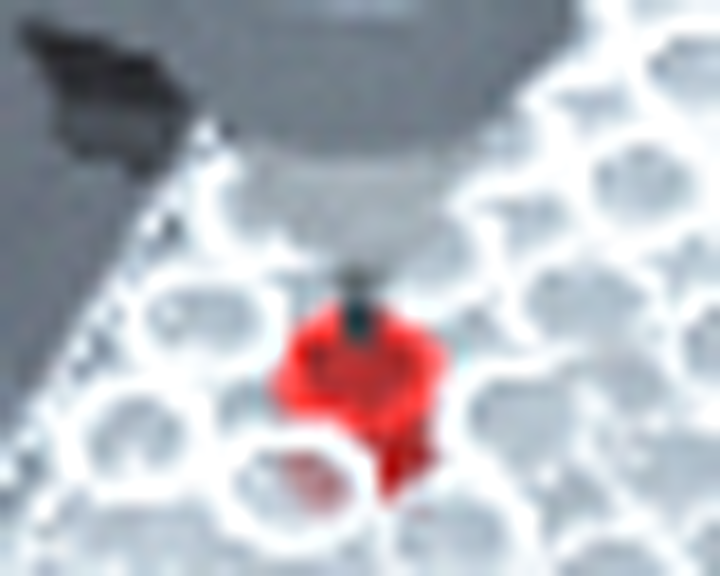

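```bash
python3 -m crank '[[0,[-5,-2,-14],-6],[0,[-15,-7,-14],-13],[0,[-30,-14,-14],-20],[0,[-45,-21,-14],-27],[0,[-60,-28,-14],-34],[0,[-75,-35,-14],-41],[0,[-90,-42,-14],-48],[0,[-103,-48,-14],-55],[0,[-112,-52,-14],-62],[0,[-116,-53,-14],-69],[0,[-118,-54,-14],-76],[0,[-118,-54,-14],-83]]'; python3 - <<'E'
from h import *
import pickle
plan((.6197,.0025,.265),171)
c=cap("wrist");pickle.dump(c,open("w10.pkl","wb"));save(c,"pics/w10.png")
E
```

```text
time: 11.83
ee_pos: [0.6156, 0.0039, 0.2523]
eef_rot: [-0.544, 0.839, 0.003, -0.015]
ft_force: [0.5, -0.3, 0.1]
width: 0.0433
t 11.83 pos [0.6156 0.0039 0.2523] h 155.87 F [ 0.5 -0.3  0.1] w 0.0433 | shift [ -0.1  -4.  -12.8] turn -15.131232718723084
```

View pics/w10.png

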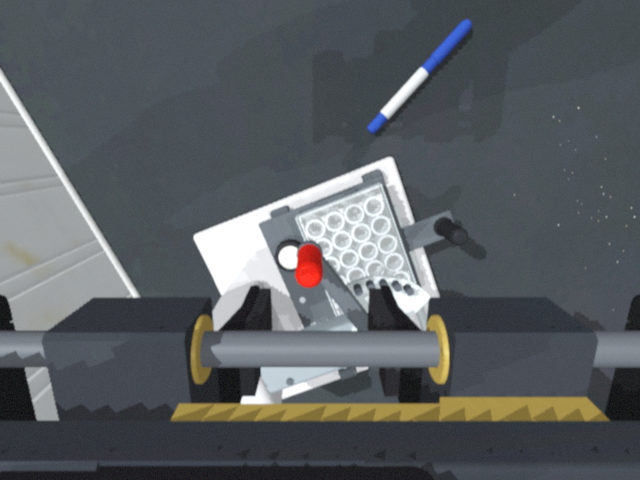

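```bash
python3 -m crank '[[0,[0,0,0],0],[0,[0,0,0],0],[0,[0,0,0],0]]'; python3 - <<'E'
from h import *
import pickle
plan((.6197,.0025,.174),171)
print(r.read_state()["joint_positions"],r.read_state()["eef_rot"])
c=cap("wrist");pickle.dump(c,open("w11.pkl","wb"));save(c,"pics/w11.png")
E
```

```text
time: 12.13
ee_pos: [0.6158, 0.0031, 0.2531]
eef_rot: [-0.542, 0.84, 0.002, -0.014]
ft_force: [0.7, 0.6, -0.4]
width: 0.0433
t 12.13 pos [0.6158 0.0031 0.2531] h 155.64 F [ 0.7  0.6 -0.4] w 0.0433 | shift [-2.8 -5.3 79. ] turn -15.357465653955586
[ 0.0122329   0.32276156 -0.12511747  1.41014718  0.04887616  1.43915363
  2.60255086] [-0.54205168  0.84021741  0.00231566 -0.01446797]
```

View pics/w11.png

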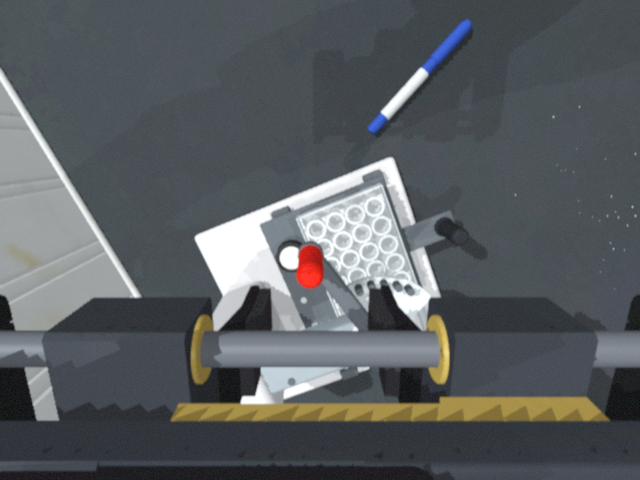

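```bash
python3 -m crank '[[0,[0,0,0],5],[0,[0,0,0],10],[0,[0,0,0],16],[0,[0,0,0],22],[0,[0,0,0],28],[0,[0,0,0],30],[0,[0,0,0],30]]'; python3 - <<'E'
from h import *
import pickle
plan((.6197,.0025,.174),140)
print(r.read_state()["joint_positions"],r.read_state()["eef_rot"])
E
```

```text
time: 12.77
ee_pos: [0.6159, 0.0045, 0.2534]
eef_rot: [-0.307, 0.952, -0.002, -0.014]
ft_force: [0.3, -0.9, 0.2]
width: 0.0433
t 12.77 pos [0.6159 0.0045 0.2534] h 125.71 F [ 0.3 -0.9  0.2] w 0.0433 | shift [-4.1 -4.3 79.3] turn -14.294204826506657
[-0.04065045  0.31923064 -0.05972531  1.41308925  0.0281968   1.43706691
  2.09229953] [-0.30658066  0.95173636 -0.00161232 -0.01426863]
```

```bash
python3 -m crank '[[0,[-2,-2,0],-5],[0,[-4,-4,0],-10],[0,[-4,-4,5],-14],[0,[-4,-4,15],-14],[0,[-4,-4,25],-14],[0,[-4,-4,30],-14],[0,[-4,-4,30],-14]]'; python3 - <<'E'
from h import *
import pickle
plan((.6197,.0025,.174),140)
print(r.read_state()["joint_positions"][6],r.read_state()["eef_rot"])
c=cap("wrist");pickle.dump(c,open("w12.pkl","wb"));save(c,"pics/w12.png")
E
```

```text
time: 13.35
ee_pos: [0.6197, 0.0028, 0.221]
eef_rot: [-0.42, 0.907, 0.001, -0.016]
ft_force: [0.2, 0.4, 0.1]
width: 0.0437
t 13.35 pos [0.6197 0.0028 0.221 ] h 139.72 F [0.2 0.4 0.1] w 0.0437 | shift [-1.1 -0.9 47. ] turn -0.2837113528430848
2.3305174351270126 [-0.4204167   0.90719296  0.00112254 -0.01579463]
```

View pics/w12.png

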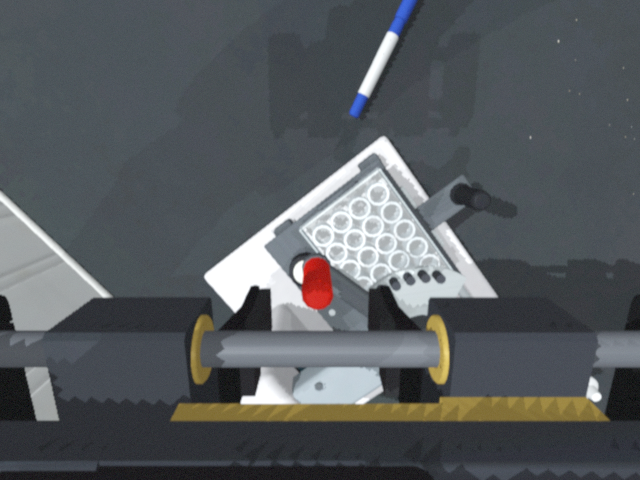

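```bash
python3 -m crank '[[0,[-1,-1,12],0],[0,[-1,-1,28],0],[0,[-1,-1,42],0],[0,[-1,-1,46],0],[0,[-1,-1,46],0],[-0.4,[-1,-1,46],0],[-1,[-1,-1,46],0],[-1,[-1,-1,46],0],[-1,[-1,-1,46],0],[-1,[-1,-1,46],0],[-1,[-1,-1,46],0]]' 35; python3 - <<'E'
from h import *
import pickle
plan((.6197,.0025,.174),140)
k=np.array([.6197,.0025]);ax=np.array([.6008,.0884])
s=r.read_state();p=s["ee_pos"][:2]-ax;print(np.linalg.norm(p),np.degrees(np.arctan2(p[1],p[0])))
c=cap("scene");save(c,"pics/s13.png",(230,180,390,300),5)
E
```

```text
time: 14.32
ee_pos: [0.6208, 0.0026, 0.1774]
eef_rot: [-0.421, 0.907, 0.001, -0.014]
ft_force: [-1.1, 1.6, 2.7]
width: 0.015
t 14.32 pos [0.6208 0.0026 0.1774] h 139.79 F [-1.1  1.6  2.7] w 0.015 | shift [0.7 0.7 3.5] turn -0.21222354363689533
0.08813317628459914 -76.88702001624807
```

View pics/s13.png

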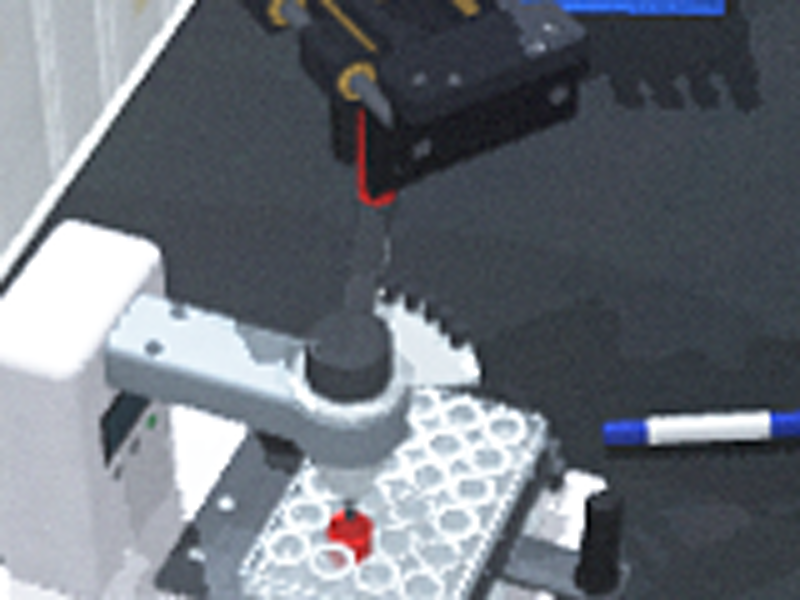

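```bash
cat > arc.py <<'E'
from h import *
ax=np.array([.6008,.0884])
def arc(angs,rad=.088):
    s=r.read_state();R=Ro.from_quat(s["eef_rot"]).as_matrix();p=s["ee_pos"][:2]-ax
    a0=np.degrees(np.arctan2(p[1],p[0]));F=s["ft_force"];tan=np.array([np.sin(np.radians(a0)),-np.cos(np.radians(a0))])
    print("t",round(s["time"],2),"rad",round(np.linalg.norm(p),4),"ang",round(a0,2),"Ftan",round(F[:2]@tan,1),"Frad",round(F[:2]@(p/np.linalg.norm(p)),1),"Fz",round(F[2],1),"z",round(s["ee_pos"][2],4),"w",round(s["width"],4))
    for a in angs:
        t=np.radians(a);q=ax+rad*np.array([np.cos(t),np.sin(t)]);d=np.r_[q-s["ee_pos"][:2],0]
        print(a,np.round(R.T@d*1000,1))
E
python3 -c "
from arc import *
arc([-79,-81,-83,-85,-87,-89,-91,-93,-95,-96])"
```

```text
t 14.37 rad 0.0881 ang -76.88 Ftan 2.9 Frad -1.2 Fz 2.7 z 0.1774 w 0.0153
-79 [2.5 2.1 0.1]
-81 [4.9 4.1 0.2]
-83 [7.1 6.1 0.3]
-85 [9.4 8.2 0.3]
-87 [11.5 10.4  0.4]
-89 [13.6 12.7  0.5]
-91 [15.5 15.1  0.6]
-93 [17.4 17.5  0.7]
-95 [19.3 20.   0.8]
-96 [20.1 21.2  0.8]
```

Go to the expected first pin in small steps, then look at the force.

```bash
python3 -m crank '[[-1,[2.5,2.1,0],0],[-1,[4.9,4.1,0],0],[-1,[7.1,6.1,0],0],[-1,[9.4,8.2,0],0],[-1,[9.4,8.2,0],0]]'; python3 -c "
from arc import *
arc([-87,-88,-89,-90,-91,-92,-93,-94,-96])"
```

```text
time: 14.78
ee_pos: [0.6094, 0.0003, 0.1776]
eef_rot: [-0.421, 0.907, 0.0, -0.013]
ft_force: [7.2, 0.0, -4.5]
width: 0.015
t 14.78 rad 0.0885 ang -84.4 Ftan -7.2 Frad 0.7 Fz -4.5 z 0.1776 w 0.015
-87 [2.5 3.2 0.1]
-88 [3.5 4.3 0.1]
-89 [4.5 5.5 0.2]
-90 [5.5 6.6 0.2]
-91 [6.5 7.8 0.2]
-92 [7.5 9.  0.3]
-93 [ 8.4 10.2  0.3]
-94 [ 9.3 11.5  0.3]
-96 [11.1 14.   0.4]
```

```bash
python3 -m crank '[[-1,[2.5,3.2,0],0],[-1,[3.5,4.3,0],0],[-1,[4.5,5.5,0],0]]'; python3 -c "
from arc import *
arc([-89,-90,-91,-92,-93,-94,-95,-96,-97])"
```

```text
time: 15.03
ee_pos: [0.6033, -0.0004, 0.1777]
eef_rot: [-0.42, 0.907, -0.001, -0.012]
ft_force: [13.9, -2.0, -8.3]
width: 0.0153
t 15.03 rad 0.0888 ang -88.36 Ftan -13.8 Frad 2.4 Fz -8.3 z 0.1777 w 0.0153
-89 [0.1 1.3 0. ]
-90 [1.1 2.4 0. ]
-91 [2.1 3.6 0.1]
-92 [3.  4.8 0.1]
-93 [4.  6.  0.1]
-94 [4.9 7.2 0.2]
-95 [5.8 8.5 0.2]
-96 [6.6 9.8 0.2]
-97 [ 7.5 11.   0.3]
```

```bash
python3 -m crank '[[-1,[1.1,2.4,0],0],[-1,[2.1,3.6,0],0]]'; python3 -c "
from arc import *
arc([])"; python3 -m crank '[[-1,[1,1.2,0],0],[-1,[2,2.4,0],0]]'; python3 -c "
from arc import *
arc([-94,-95,-96,-97,-98,-99,-100,-102])"
```

```text
time: 15.2
ee_pos: [0.5989, -0.0006, 0.1776]
eef_rot: [-0.42, 0.907, -0.001, -0.013]
ft_force: [10.4, -3.6, -5.6]
width: 0.0154
t 15.2 rad 0.089 ang -91.23 Ftan -10.5 Frad 3.4 Fz -5.6 z 0.1776 w 0.0154
time: 15.37
ee_pos: [0.5956, -0.0007, 0.1776]
eef_rot: [-0.42, 0.907, -0.001, -0.013]
ft_force: [9.1, -4.3, -5.8]
width: 0.0146
t 15.37 rad 0.0893 ang -93.36 Ftan -9.3 Frad 3.7 Fz -5.8 z 0.1776 w 0.0146
-94 [-0.4  1.5  0. ]
-95 [0.5 2.8 0. ]
-96 [1.4 4.  0.1]
-97 [2.2 5.3 0.1]
-98 [3.  6.6 0.1]
-99 [3.9 7.9 0.2]
-100 [4.6 9.2 0.2]
-102 [ 6.1 11.9  0.3]
```

```bash
python3 -c "
from arc import *
arc([-95,-97,-99,-100,-101,-102],.0892)"
```

```text
t 15.37 rad 0.0893 ang -93.36 Ftan -9.3 Frad 3.7 Fz -5.8 z 0.1776 w 0.0146
-95 [1.5 2.1 0.1]
-97 [3.2 4.7 0.1]
-99 [4.9 7.3 0.2]
-100 [5.7 8.6 0.2]
-101 [ 6.4 10.   0.3]
-102 [ 7.2 11.3  0.3]
```

```bash
python3 -m crank '[[-1,[1.5,2.1,0],0],[-1,[3.2,4.7,0],0],[-1,[4.9,7.3,0],0]]'; python3 -c "
from arc import *
arc([])";  python3 -m crank '[[-1,[0.8,1.3,0],0],[-1,[1.5,2.7,0],0]]'; python3 -c "
from arc import *
arc([])"; python3 -m crank '[[-1,[0.7,1.3,0],0],[-1,[1.4,2.7,0],0]]'; python3 -c "
from arc import *
arc([-105,-106,-107,-108,-109,-110,-111,-112,-114],.0892)"
```

```text
time: 15.62
ee_pos: [0.5873, -0.0004, 0.1777]
eef_rot: [-0.42, 0.908, -0.001, -0.013]
ft_force: [18.0, -5.7, -11.7]
width: 0.0148
t 15.62 rad 0.0898 ang -98.64 Ftan -18.6 Frad 2.9 Fz -11.7 z 0.1777 w 0.0148
time: 15.78
ee_pos: [0.5842, -0.0, 0.1777]
eef_rot: [-0.42, 0.908, -0.001, -0.013]
ft_force: [11.9, -8.3, -8.8]
width: 0.0151
t 15.78 rad 0.09 ang -100.65 Ftan -13.2 Frad 5.9 Fz -8.8 z 0.1777 w 0.0151
time: 15.95
ee_pos: [0.5807, 0.0005, 0.1777]
eef_rot: [-0.42, 0.908, -0.001, -0.014]
ft_force: [9.3, -8.0, -8.1]
width: 0.0152
t 15.95 rad 0.0901 ang -102.88 Ftan -10.8 Frad 5.7 Fz -8.1 z 0.1777 w 0.0152
-105 [0.6 3.4 0. ]
-106 [1.3 4.8 0.1]
-107 [1.9 6.2 0.1]
-108 [2.5 7.7 0.1]
-109 [3.1 9.1 0.2]
-110 [ 3.7 10.6  0.2]
-111 [ 4.2 12.   0.2]
-112 [ 4.7 13.5  0.2]
-114 [ 5.6 16.5  0.3]
```

```bash
python3 - <<'E'
from h import *
import pickle
for n in("scene","wrist"):
    c=cap(n);pickle.dump(c,open(n+"14.pkl","wb"))
    if n=="scene": save(c,"pics/s14.png",(260,205,340,305),6)
    else: save(c,"pics/w14.png")
E
```

```text
(no output)
```

View pics/s14.png

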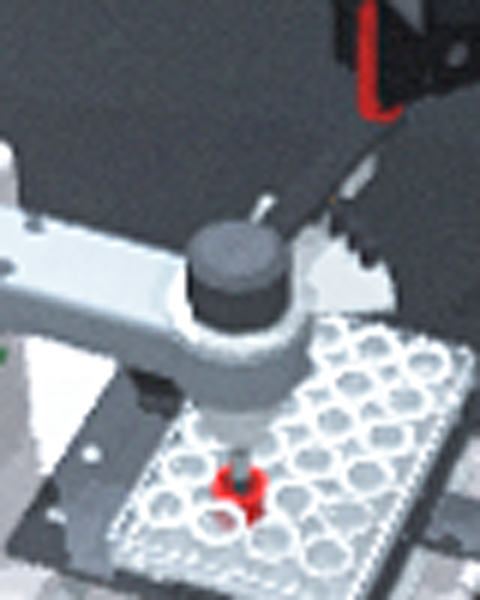

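View pics/w14.png

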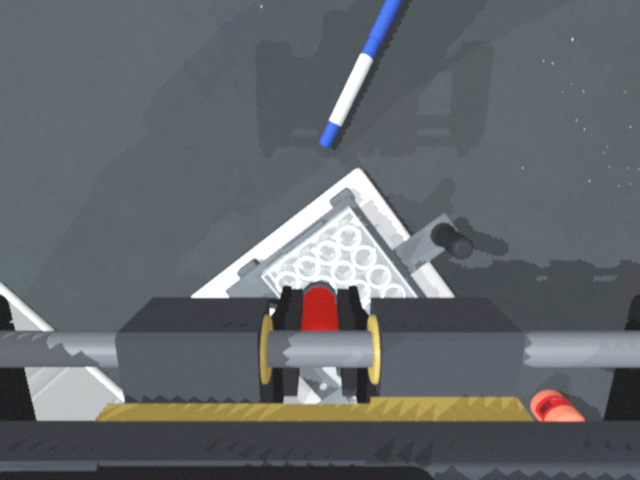

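```bash
python3 - <<'E'
from h import *
import pickle
c=pickle.load(open("scene14.pkl","rb"))
for a in range(-112,-96,2):
    t=np.radians(a);print(a,np.round([( (u-260)*6,(v-205)*6) for u,v in [proj(c,(.601+.088*np.cos(t),.0884+.088*np.sin(t),z)) for z in(.164,.158)]+[proj(c,(.601+.044*np.cos(t),.0884+.044*np.sin(t),.16))]],0).tolist())
E
```

```text
-112 [[415.0, 118.0], [414.0, 132.0], [328.0, 194.0]]
-110 [[408.0, 114.0], [407.0, 128.0], [325.0, 192.0]]
-108 [[400.0, 111.0], [400.0, 124.0], [321.0, 190.0]]
-106 [[393.0, 107.0], [392.0, 120.0], [317.0, 188.0]]
-104 [[385.0, 103.0], [385.0, 117.0], [313.0, 186.0]]
-102 [[377.0, 100.0], [377.0, 114.0], [309.0, 185.0]]
-100 [[369.0, 97.0], [369.0, 111.0], [305.0, 183.0]]
-98 [[361.0, 94.0], [361.0, 108.0], [301.0, 181.0]]
```

```bash
python3 -c "
from arc import *
arc([-104,-106,-108,-109,-110,-111,-112],.0905)"
```

```text
t 16.05 rad 0.0902 ang -103.28 Ftan -6.2 Frad 5.2 Fz -6.4 z 0.1777 w 0.0148
-104 [0.8 0.9 0. ]
-106 [2.2 3.7 0.1]
-108 [3.4 6.6 0.2]
-109 [4.  8.1 0.2]
-110 [4.6 9.6 0.2]
-111 [ 5.1 11.   0.2]
-112 [ 5.6 12.5  0.3]
```

```bash
python3 -m crank '[[-1,[0.8,0.9,0],0],[-1,[2.2,3.7,0],0],[-1,[3.4,6.6,0],0]]'; python3 -c "
from arc import *
arc([])";  python3 -m crank '[[-1,[0.6,1.5,0],0],[-1,[1.2,3,0],0]]'; python3 -c "
from arc import *
arc([-112,-113,-114,-115],.0905)"
```

```text
time: 16.3
ee_pos: [0.5731, 0.002, 0.1777]
eef_rot: [-0.419, 0.908, -0.001, -0.014]
ft_force: [8.1, -7.1, -7.9]
width: 0.015
t 16.3 rad 0.0907 ang -107.76 Ftan -9.9 Frad 4.3 Fz -7.9 z 0.1777 w 0.015
time: 16.47
ee_pos: [0.57, 0.0028, 0.1777]
eef_rot: [-0.419, 0.908, -0.001, -0.014]
ft_force: [11.5, -8.7, -9.8]
width: 0.0152
t 16.47 rad 0.091 ang -109.76 Ftan -13.8 Frad 4.3 Fz -9.8 z 0.1777 w 0.0152
-112 [0.7 3.5 0.1]
-113 [1.2 5.  0.1]
-114 [1.7 6.5 0.1]
-115 [2.1 8.  0.1]
```

```bash
python3 -m crank '[[-1,[0.6,1.5,0],0]]'; python3 -c "
from arc import *
arc([])";  python3 -m crank '[[-1,[0.5,1.5,0],0]]'; python3 -c "
from arc import *
arc([])";python3 -m crank '[[-1,[0.5,1.5,0],0]]'; python3 -c "
from arc import *
arc([-114,-115,-116,-117,-118],.091)"
```

```text
time: 16.55
ee_pos: [0.569, 0.003, 0.1778]
eef_rot: [-0.419, 0.908, -0.002, -0.014]
ft_force: [15.4, -9.3, -12.4]
width: 0.015
t 16.55 rad 0.0911 ang -110.4 Ftan -17.7 Frad 3.3 Fz -12.4 z 0.1778 w 0.015
time: 16.63
ee_pos: [0.568, 0.0033, 0.1778]
eef_rot: [-0.419, 0.908, -0.002, -0.013]
ft_force: [12.9, -11.5, -11.0]
width: 0.0148
t 16.63 rad 0.0912 ang -111.07 Ftan -16.2 Frad 6.0 Fz -11.0 z 0.1778 w 0.0148
time: 16.72
ee_pos: [0.5662, 0.0039, 0.1777]
eef_rot: [-0.419, 0.908, -0.002, -0.014]
ft_force: [11.5, -10.7, -9.9]
width: 0.015
t 16.72 rad 0.0913 ang -112.28 Ftan -14.7 Frad 5.5 Fz -9.9 z 0.1777 w 0.015
-114 [0.5 2.7 0. ]
-115 [1.  4.2 0.1]
-116 [1.4 5.8 0.1]
-117 [1.7 7.3 0.1]
-118 [2.1 8.9 0.1]
```

```bash
python3 -m crank '[[-1,[0.5,1.5,0],0]]'; python3 -c "
from arc import *
arc([])";python3 -m crank '[[-1,[0.4,1.5,0],0],[-1,[0.4,1.5,0],0]]'; python3 -c "
from arc import *
arc([-116,-117,-118,-119],.0915)
import pickle
c=cap('scene');pickle.dump(c,open('scene15.pkl','wb'));save(c,'pics/s15.png',(260,205,340,305),6)
for a in range(-124,-106,2):
    t=np.radians(a);print(a,np.round([( (u-260)*6,(v-205)*6) for u,v in [proj(c,(.601+.088*np.cos(t),.0884+.088*np.sin(t),z)) for z in(.164,.158)]+[proj(c,(.601+.044*np.cos(t),.0884+.044*np.sin(t),.16))]],0).tolist())
"
```

```text
time: 16.8
ee_pos: [0.5644, 0.0045, 0.1778]
eef_rot: [-0.419, 0.908, -0.002, -0.014]
ft_force: [11.7, -10.4, -9.7]
width: 0.015
t 16.8 rad 0.0914 ang -113.46 Ftan -14.8 Frad 4.9 Fz -9.7 z 0.1778 w 0.015
time: 16.97
ee_pos: [0.5621, 0.0054, 0.1777]
eef_rot: [-0.419, 0.908, -0.001, -0.015]
ft_force: [4.7, -8.4, -7.8]
width: 0.0153
t 16.97 rad 0.0915 ang -114.99 Ftan -7.8 Frad 5.7 Fz -7.8 z 0.1777 w 0.0153
-116 [0.4 1.6 0. ]
-117 [0.8 3.1 0.1]
-118 [1.1 4.7 0.1]
-119 [1.5 6.2 0.1]
-124 [[454.0, 145.0], [453.0, 159.0], [348.0, 208.0]]
-122 [[448.0, 140.0], [447.0, 154.0], [345.0, 206.0]]
-120 [[442.0, 136.0], [441.0, 149.0], [342.0, 203.0]]
-118 [[435.0, 131.0], [435.0, 145.0], [339.0, 201.0]]
-116 [[429.0, 127.0], [428.0, 140.0], [335.0, 198.0]]
-114 [[422.0, 122.0], [421.0, 136.0], [332.0, 196.0]]
-112 [[415.0, 118.0], [414.0, 132.0], [328.0, 194.0]]
-110 [[408.0, 114.0], [407.0, 128.0], [325.0, 192.0]]
-108 [[400.0, 111.0], [400.0, 124.0], [321.0, 190.0]]
```

View pics/s15.png

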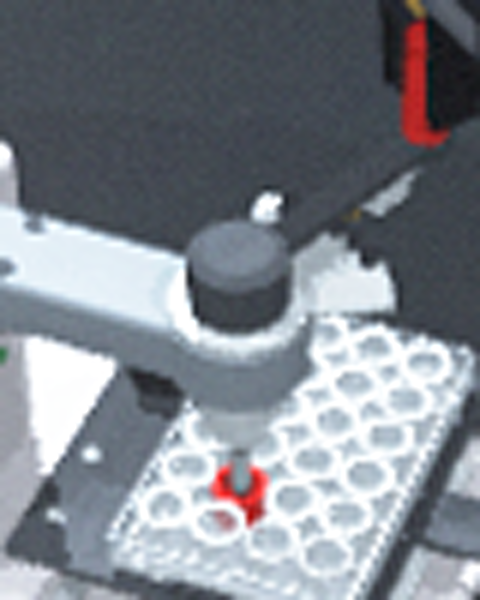

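```bash
python3 -m crank '[[-1,[0.4,1.5,0],0],[-1,[0.4,1.5,0],0]]'; python3 -c "
from arc import *
arc([])";python3 -m crank '[[-1,[0.4,1.5,0],0],[-1,[0.4,1.5,0],0]]'; python3 -c "
from arc import *
arc([-118,-119,-120],.0918)
import pickle
c=cap('scene');pickle.dump(c,open('scene16.pkl','wb'));save(c,'pics/s16.png',(280,205,344,269),10)
for a in range(-124,-112,2):
    t=np.radians(a);print(a,np.round([( (u-280)*10,(v-205)*10) for u,v in [proj(c,(.601+.088*np.cos(t),.0884+.088*np.sin(t),z)) for z in(.164,.158)]+[proj(c,(.601+.044*np.cos(t),.0884+.044*np.sin(t),.16))]],0).tolist())
"
```

```text
time: 17.18
ee_pos: [0.5607, 0.0059, 0.1777]
eef_rot: [-0.419, 0.908, -0.001, -0.015]
ft_force: [4.7, -9.4, -7.6]
width: 0.0154
t 17.18 rad 0.0917 ang -115.95 Ftan -8.3 Frad 6.4 Fz -7.6 z 0.1777 w 0.0154
time: 17.35
ee_pos: [0.5591, 0.0066, 0.1777]
eef_rot: [-0.419, 0.908, -0.001, -0.015]
ft_force: [4.4, -9.1, -7.1]
width: 0.0149
t 17.35 rad 0.0919 ang -117.02 Ftan -8.1 Frad 6.1 Fz -7.1 z 0.1777 w 0.0149
-118 [0.3 1.5 0. ]
-119 [0.6 3.1 0.1]
-120 [0.9 4.7 0.1]
-124 [[557.0, 242.0], [555.0, 265.0], [380.0, 347.0]]
-122 [[547.0, 234.0], [546.0, 257.0], [375.0, 343.0]]
-120 [[536.0, 226.0], [535.0, 249.0], [370.0, 339.0]]
-118 [[526.0, 218.0], [525.0, 241.0], [364.0, 335.0]]
-116 [[515.0, 211.0], [514.0, 234.0], [359.0, 331.0]]
-114 [[503.0, 204.0], [502.0, 227.0], [353.0, 327.0]]
```

View pics/s16.png

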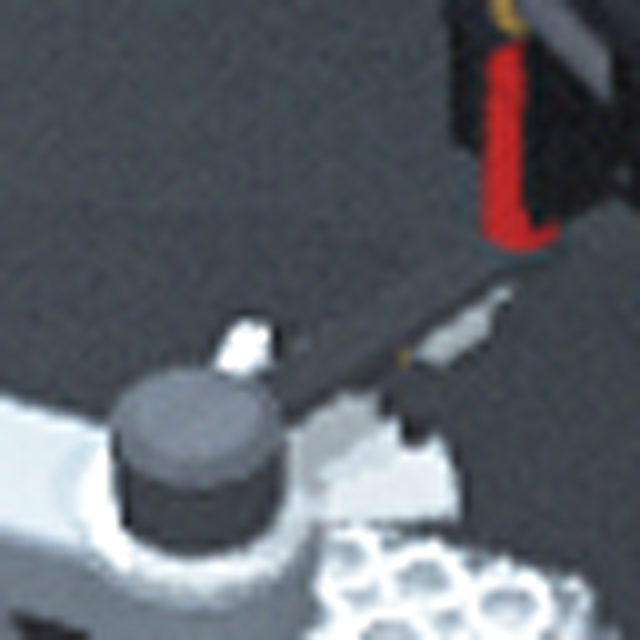

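```bash
python3 -m crank '[[-1,[0.4,1.5,0],0],[-1,[0.4,1.5,0],0],[-1,[0.4,1.5,0],0],[-1,[0.4,1.5,0],0],[-1,[0.4,1.5,0],0],[-1,[0.4,1.5,0],0]]'; python3 -c "
from arc import *
arc([])
import pickle
for n in ('scene','top','wrist'):
    c=cap(n);pickle.dump(c,open(n+'17.pkl','wb'));save(c,'pics/%s17.png'%n,*(((270,215,350,305),6) if n=='scene' else ((222,140,362,300),3.75) if n=='top' else ()))
"
```

```text
time: 17.9
ee_pos: [0.5574, 0.0072, 0.1777]
eef_rot: [-0.419, 0.908, -0.001, -0.016]
ft_force: [3.3, -9.2, -5.6]
width: 0.0152
t 17.9 rad 0.092 ang -118.15 Ftan -7.3 Frad 6.6 Fz -5.6 z 0.1777 w 0.0152
```

View pics/scene17.png

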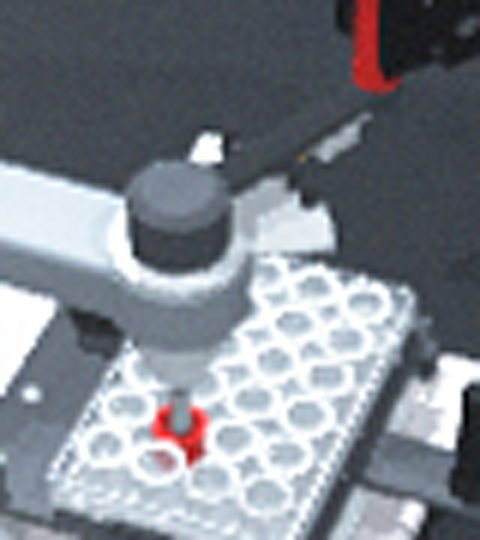

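View pics/top17.png

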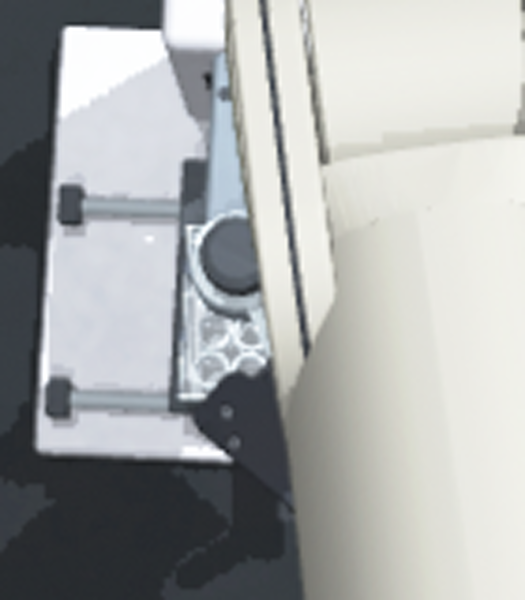

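View pics/wrist17.png

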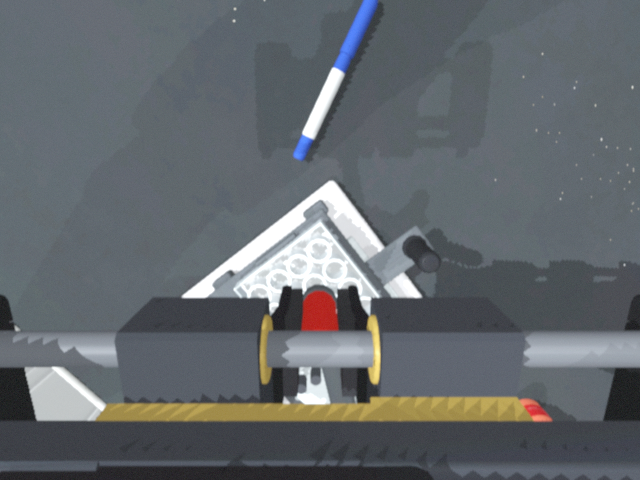

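```bash
python3 -m crank '[[-1,[0.2,0.8,0],0],[-1,[0.4,1.6,0],0],[-1,[0.4,1.6,0],0],[-1,[0.4,1.6,0],0],[-1,[0.4,1.6,0],0],[-1,[0.4,1.6,0],0],[-1,[0.4,1.6,0],0],[-1,[0.4,1.6,0],0],[-1,[0.4,1.6,0],0],[-1,[0.4,1.6,0],0],[-1,[0.4,1.6,0],0]]'; python3 -c "
from arc import *
arc([])
c=cap('scene');save(c,'pics/s18.png',(280,205,344,301),6)
print(r.read_state()['joint_positions'], abs(r.read_state()['joint_vel']).max())
"
```

```text
time: 18.97
ee_pos: [0.556, 0.0079, 0.1777]
eef_rot: [-0.419, 0.908, -0.001, -0.015]
ft_force: [3.9, -9.7, -6.8]
width: 0.0151
t 18.97 rad 0.0922 ang -119.09 Ftan -8.1 Frad 6.5 Fz -6.8 z 0.1777 w 0.0151
[-0.00710353  0.23556073 -0.112257    1.67899165  0.03968382  1.25755375
  2.3061537 ] 0.0015205900758290321
```

View pics/s18.png

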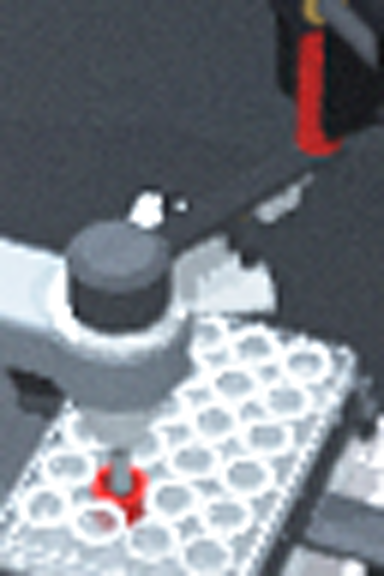

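```bash
python3 -c "
from h import *
print(r.close_job())"
```

```text
the job is handed in; nothing more can be done
None
```

I handed the job in at about 19 s, with the gripper still holding the lever in what I judge to be the third click and the probe down in the red-ringed well. No verdict came back.

**What I did**
1. I slid the carrier by its knob until the white tile was under the raised probe and paused there for about 1.9 s.
2. I stepped the carrier on to the red-ringed well and nudged it about 1 mm after seeing the probe and ring together in the scene camera.
3. I released the carrier, gripped the red lever knob and swung the lever in small steps, feeling three force build-ups and drops.

**Last checks**
- **Well:** the scene picture shows the probe inside the red ring, with the well centred to within about 1–2 mm.
- **Lever:** it is still, held with about 8 N along its swing and the fingers closed on the knob. Two quadrant pins are still ahead of it, so I did not reach a fourth click.

**Weaker or disagreeing readings**
- **Third notch angle:** the pin positions in the pictures put it at about -120.4°, while the force profile suggests -117° to -120°. I stopped at a reading of about -119°, which is inside the ±4.6° window either way.
- **Tile centring:** the wrist and scene cameras differed by about 2 mm, so I set it in between.
- **Last joint:** while turning towards the lever it touched its limit, reading 2.6026 against the listed 2.6. I turned it back at once, but if that limit is exact it could count as a fault.
- **Lever grip:** the knob seems to have slid about 4 mm along the finger pads during the swing, but the grip held.

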